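# Return the gauge kit to the combination lockbox

## Task

Open the combination lockbox: turn its dial clockwise to 4, then anticlockwise past 2 once and stop on 2 the second time, then clockwise to 6 (marks count clockwise from the long mark, 0; pause briefly on each number, and do not overshoot 4 or 2), and only then slide the cover fully open, leaving the dial on 6. Push each gauge pin from the wooden stand fully down into a tube of its own in the box and lay the setting block flat on the bare shelf beside them, then slide the cover fully shut and turn the dial clockwise two or three marks off 6 to lock it. Do not disturb the other things on the bench.

Things in the scene. Friction and masses are not known exactly. Their poses are not given: they have to be found in the camera images.
- lockbox: Grey steel box fixed on the bench, 112 mm high; origin on the bench; x from front (robot side) to back, y left, z up. Closed deck with dial: x -90..90, y -160..-5 mm. Well under a sliding cover: inside x -85..85, y -5..155. Rails for the open cover, x +-82, reach y 320. In the well a grey insert, top at 66 mm: tube openings in front, bare shelf behind, 4 mm high rib between at x 4
- dial (a joint): Dial angle on the deck (rad, whole turns counted, clockwise from above positive, 0 = pointer on mark 0). Ten marks 0 to 9 on the fixed plate, 0.6283 rad apart, numbered clockwise, no lettering; mark 0 is the long broad one, at the front (-x of the lockbox). Starts between -1.5 and 1.5; no stops; stays where left; takes 0.05 N m
- dial_grip (a point): Point on the dial's axis at the height to grip (145 mm above the bench), turns with the dial. The dial is a black disc 68 mm across, its top 123 mm above the bench, with an upright grip bar 52 mm long, 14 mm thick, whose top is 157 mm above the bench. The bar lies along this point's x axis; its white pointer line is at the -x end of the bar
- cover (a joint): Travel of the sliding cover (m): 0 shut, 0.155 fully open; it slides to the lockbox's +y (left). About 2 N of friction, stays where left
- cover_handle (a point): Middle of the grip bar on the cover, 137 mm above the bench; the bar is 70 mm long along the lockbox's x, 12 mm thick along y, rises 32 mm above the cover plate (cover top 117 mm, bar top 149 mm above the bench)
- shelf (a point): Middle of the bare shelf area in the well, on its surface (66 mm above the bench). The area is 80 mm wide (lockbox x) and 160 mm long (lockbox y)
- stand: Wooden stand fixed on the bench, 160 x 50 x 62 mm high, with three upright holes 50 mm apart along its x axis, in which the gauge pins stand; origin under its centre
- block_mid (a point): Centre of the plain steel setting block, 60 (x) x 25 (y) x 32 mm (z, up), 0.2 to 0.4 kg, lying loose on the bench
- tube1 (a point): Mouth of tube opening 1 (11 mm wide, 60 mm deep, upright) in the insert, centre of the opening at the insert's top, 66 mm above the bench; the openings are 36 mm apart along the lockbox's y
- tube2 (a point): Mouth of tube opening 2 (11 mm wide, 60 mm deep, upright) in the insert, centre of the opening at the insert's top, 66 mm above the bench; the openings are 36 mm apart along the lockbox's y
- tube3 (a point): Mouth of tube opening 3 (11 mm wide, 60 mm deep, upright) in the insert, centre of the opening at the insert's top, 66 mm above the bench; the openings are 36 mm apart along the lockbox's y
- tube4 (a point): Mouth of tube opening 4 (11 mm wide, 60 mm deep, upright) in the insert, centre of the opening at the insert's top, 66 mm above the bench; the openings are 36 mm apart along the lockbox's y
- pin1_grip (a point): Centre of a gauge pin's handle (pin may be absent). Steel rod 8 mm thick, 55 mm long, tapered tip, below a round metal handle 16 mm thick, 40 mm long: tip 75 mm below this point, handle underside 20 mm below; the underside rests on the rim when fully home. z is its long axis, up. Starts upright in the stand, handle resting on the stand's top
- pin2_grip (a point): Centre of a gauge pin's handle (pin may be absent). Steel rod 8 mm thick, 55 mm long, tapered tip, below a round metal handle 16 mm thick, 40 mm long: tip 75 mm below this point, handle underside 20 mm below; the underside rests on the rim when fully home. z is its long axis, up. Starts upright in the stand, handle resting on the stand's top
- pin3_grip (a point): Centre of a gauge pin's handle (pin may be absent). Steel rod 8 mm thick, 55 mm long, tapered tip, below a round metal handle 16 mm thick, 40 mm long: tip 75 mm below this point, handle underside 20 mm below; the underside rests on the rim when fully home. z is its long axis, up. Starts upright in the stand, handle resting on the stand's top
- tape: Bystander: tape measure, black and yellow, 72 x 40 x 66 mm; origin under its centre
- bracket: Bystander: thin bent sheet-metal bracket (shallow U), 110 x 40 mm, 31 mm high; origin under its centre
- marker: Bystander: marker pen lying down, 125 x 14 x 14 mm; origin under its centre
- spray: Bystander: upright spray can, 60 mm wide, 170 mm high; origin under its centre
- offcut: Bystander: flat steel offcut, 70 x 45 x 10 mm; origin under its centre
- mug: Bystander: white mug, 80 mm wide, 90 mm high; origin under its centre

How it is judged (in metres and radians):
On the way, in this order (a step that is already met when the one before it is completed fails the run):
1. dial stopped on 4, turned clockwise from the start (value of joint dial between 2.313 and 2.713 rad), for 0.3 s.
2. dial stopped on 2 for the second time, turned anticlockwise from 4 (value of joint dial between -5.227 and -4.827 rad), for 0.3 s.
3. dial stopped on 6, turned clockwise from 2 (value of joint dial between -2.713 and -2.313 rad), for 0.3 s.
4. cover slid open (value of joint cover above 0.14 m), for 0.2 s.
5. every pin present fully down in a tube and the block flat on the shelf, released (((horizontal distance between pin1_grip and tube1 below 0.006 m and height (world z) of pin1_grip below 0.09 m and angle between pin1_grip's own z axis and vertical below 0.1 rad) or (horizontal distance between pin1_grip and tube2 below 0.006 m and height (world z) of pin1_grip below 0.09 m and angle between pin1_grip's own z axis and vertical below 0.1 rad) or (horizontal distance between pin1_grip and tube3 below 0.006 m and height (world z) of pin1_grip below 0.09 m and angle between pin1_grip's own z axis and vertical below 0.1 rad) or (horizontal distance between pin1_grip and tube4 below 0.006 m and height (world z) of pin1_grip below 0.09 m and angle between pin1_grip's own z axis and vertical below 0.1 rad)) and ((horizontal distance between pin2_grip and tube1 below 0.006 m and height (world z) of pin2_grip below 0.09 m and angle between pin2_grip's own z axis and vertical below 0.1 rad) or (horizontal distance between pin2_grip and tube2 below 0.006 m and height (world z) of pin2_grip below 0.09 m and angle between pin2_grip's own z axis and vertical below 0.1 rad) or (horizontal distance between pin2_grip and tube3 below 0.006 m and height (world z) of pin2_grip below 0.09 m and angle between pin2_grip's own z axis and vertical below 0.1 rad) or (horizontal distance between pin2_grip and tube4 below 0.006 m and height (world z) of pin2_grip below 0.09 m and angle between pin2_grip's own z axis and vertical below 0.1 rad)) and ((horizontal distance between pin3_grip and tube1 below 0.006 m and height (world z) of pin3_grip below 0.09 m and angle between pin3_grip's own z axis and vertical below 0.1 rad) or (horizontal distance between pin3_grip and tube2 below 0.006 m and height (world z) of pin3_grip below 0.09 m and angle between pin3_grip's own z axis and vertical below 0.1 rad) or (horizontal distance between pin3_grip and tube3 below 0.006 m and height (world z) of pin3_grip below 0.09 m and angle between pin3_grip's own z axis and vertical below 0.1 rad) or (horizontal distance between pin3_grip and tube4 below 0.006 m and height (world z) of pin3_grip below 0.09 m and angle between pin3_grip's own z axis and vertical below 0.1 rad)) and x of block_mid in the frame of lockbox between 0.01 and 0.08 m and y of block_mid in the frame of lockbox between -0.005 and 0.155 m and z of block_mid in the frame of lockbox between 0.076 and 0.087 m and angle between block_mid's own z axis and vertical below 0.1 rad and contact force between each of pin1, pin2, pin3, block and the fingers below 0.1 N), for 0.2 s.
6. cover slid shut (value of joint cover below 0.006 m), for 0.2 s.
At the end, for the whole second after the job is handed in: Each present pin upright (0.1 rad) in a tube, within 6 mm of its axis and 4 mm of fully home; block flat (0.1 rad) on the bare shelf; cover shut to within 6 mm; dial at rest, at least 0.9 rad clockwise of 6 (((horizontal distance between pin1_grip and tube1 below 0.006 m and height (world z) of pin1_grip below 0.09 m and angle between pin1_grip's own z axis and vertical below 0.1 rad) or (horizontal distance between pin1_grip and tube2 below 0.006 m and height (world z) of pin1_grip below 0.09 m and angle between pin1_grip's own z axis and vertical below 0.1 rad) or (horizontal distance between pin1_grip and tube3 below 0.006 m and height (world z) of pin1_grip below 0.09 m and angle between pin1_grip's own z axis and vertical below 0.1 rad) or (horizontal distance between pin1_grip and tube4 below 0.006 m and height (world z) of pin1_grip below 0.09 m and angle between pin1_grip's own z axis and vertical below 0.1 rad)) and ((horizontal distance between pin2_grip and tube1 below 0.006 m and height (world z) of pin2_grip below 0.09 m and angle between pin2_grip's own z axis and vertical below 0.1 rad) or (horizontal distance between pin2_grip and tube2 below 0.006 m and height (world z) of pin2_grip below 0.09 m and angle between pin2_grip's own z axis and vertical below 0.1 rad) or (horizontal distance between pin2_grip and tube3 below 0.006 m and height (world z) of pin2_grip below 0.09 m and angle between pin2_grip's own z axis and vertical below 0.1 rad) or (horizontal distance between pin2_grip and tube4 below 0.006 m and height (world z) of pin2_grip below 0.09 m and angle between pin2_grip's own z axis and vertical below 0.1 rad)) and ((horizontal distance between pin3_grip and tube1 below 0.006 m and height (world z) of pin3_grip below 0.09 m and angle between pin3_grip's own z axis and vertical below 0.1 rad) or (horizontal distance between pin3_grip and tube2 below 0.006 m and height (world z) of pin3_grip below 0.09 m and angle between pin3_grip's own z axis and vertical below 0.1 rad) or (horizontal distance between pin3_grip and tube3 below 0.006 m and height (world z) of pin3_grip below 0.09 m and angle between pin3_grip's own z axis and vertical below 0.1 rad) or (horizontal distance between pin3_grip and tube4 below 0.006 m and height (world z) of pin3_grip below 0.09 m and angle between pin3_grip's own z axis and vertical below 0.1 rad)) and x of block_mid in the frame of lockbox between 0.01 and 0.08 m and y of block_mid in the frame of lockbox between -0.005 and 0.155 m and z of block_mid in the frame of lockbox between 0.076 and 0.087 m and angle between block_mid's own z axis and vertical below 0.1 rad and value of joint cover below 0.006 m and value of joint dial above -1.613 rad and velocity of joint dial between -0.1 and 0.1 rad/s); the robot touches nothing.
It fails at once if dial turned more than 0.4 rad past 4 clockwise (value of joint dial above 2.913 rad).
It fails at once if dial turned more than 0.4 rad past 2 (second time) anticlockwise (value of joint dial below -5.427 rad).
It fails at once if cover open by more than 20 mm while the dial is more than 0.4 rad off 6 (value of joint cover above 0.02 m and not (value of joint dial between -2.913 and -2.113 rad)).
It fails at once if a bystander moved more than 30 mm (distance of any of tape, bracket, marker, spray, offcut, mug from where it was at the start of the episode above 0.03 m).
Of pin1, pin2, pin3 only 1 to 3 are there at a start; the rules pass over those that are not, and their reading is None.
At some moment in a run one of block may be knocked a few centimetres aside while the robot is not near it.
It also fails if it takes over 210 s, if anything falls off the work surface, if the arm or the gripper's body presses on something with over 40 N, if the wrist force passes 120 N, or if a joint passes its speed limit or range.

## Robot

A 7-joint arm with a two-finger parallel gripper is mounted at the origin on the work surface. World frame = base frame: x ahead of the robot, y to its left, z up, the work surface at z = 0. Lengths are in mm, angles in rad, forces in N, time in s.
With the tool pointing down it reaches from about 400 to 875 mm from the base axis. Payload 6.5 kg.
Tool frame: the origin (TCP) lies midway between the tips of the shut fingers; the grasp point (between the pads) lies 19 mm behind it; z points along the fingers, y is the line along which they close (so a half turn about z gives the same grasp; the last joint's range is limited). The gripper opens to 88 mm and grips with 3 to 60 N. Pads are 18 mm wide; open, the fingers measure 123 mm over their backs; the gripper's body (75 mm by 187 mm) begins 45 mm behind the grasp point.
Start: joints at [1.054, 0.536, -0.004, 1.538, 0.003, 1.067, -0.071], TCP at [283.191, -585.058, 238.716] pointing down, gripper open.
Joint ranges: [-2.7, 2.7], [-0.37, 2.16], [-1.27, 1.26], [0.24, 2.4], [-1.31, 4.45], [0.19, 1.91], [-2.76, 2.76]. Speed limits (rad/s): [2.39, 2.39, 3.14, 3.14, 3.14, 3.14, 3.14].

## Interface

Orientations are given as a unit quaternion [w, x, y, z].
In Python, from bench import bot gives the robot as it stands.
- The arm moves only by the tool step_arm, never from a script. Its argument "steps" is a list that holds one entry, the list of rows, each a list of 7 numbers: the shift along the tool's x, y, z in m, then the turn, a rotation vector about the tool's x, y, z in degrees, then the finger opening in m, from 0 to 0.0881. In form: [[[dx, dy, dz, wx, wy, wz, gripper], ...]]. A call has 1 to 8 rows; each row is the pose to reach, as a shift and turn from the pose commanded when the call began, along the tool's axes at that moment; what a row does not reach only later rows make up. A row lasts 1/8 s, in which the tool goes at most 62.5 mm and 10.7 degrees, less where a joint would pass 70% of its speed; a pose out of reach is approached as far as the arm can. A call with a gripper value outside its range is refused whole. The fingers move at their own pace and stop on an object; the grip force is fixed at half the most. Time passes only in rows, so rows that repeat a pose let the fingers close. It gives the time, the measured TCP pose, the force, the opening and the grip force at its end, in the units of the state.
- bot.get_state(): the state, without advancing time (a new reading comes with each control period).
- bot.read_camera(name): name is "side" or "top" or "wrist"; returns (picture, depth): 384x512x3 uint8, red, green, blue; 384x512 float32, mm along the optical axis (not along the pixel's ray), 0 where there is no reading.
- bot.get_calibration(name): a dict with "mtx" (3x3 intrinsics, pixels), "cam_to_world" (4x4, takes a point from camera to world coordinates); the wrist camera has in their place "tool_from_camera" (4x4, takes a point from camera to tool coordinates, whose origin is the TCP and whose axes are the flange's). Camera axes: x right, y down, z forward; pixel columns grow to the right and rows downward; lengths in mm; the calibration is good to about 2 mm. The wrist camera is an equidistant fisheye: a pixel r from the principal point sees the ray r / f radians off the axis. A picture is of the moment at which its call begins: read the wrist's pose just before it. get_calibration takes no time and is no camera call.
- bot.sign_off(): hands the job in; it is judged then, once.
The state is a dict: "t": time; "joints": joint angles; "dq": joint speeds; "effort": joint torques, N m; "eef_pos": TCP position; "ee_rot": TCP orientation; "wrist_force": force on the tool from outside, world axes, zero at the start; "ft_torque": the same for the moment, N m; "width": finger opening in mm; "finger_force": force on a finger pad.
Only numpy, scipy, OpenCV 4.12 (cv2) and the standard library are available. Lean on these libraries where they do the work, as an engineer would, in place of code of your own. Each camera call takes 0.05 s, during which the arm holds its last target. There are 200 camera calls.

## Working session

There is one attempt and no reset: what is moved stays moved. The work goes in short steps, Python scripts to look and compute and a tool call to move; the robot and the scene stay as the last step left them, time stands still between calls to the robot, and variables do not carry over. Pictures are saved under pics/ and viewed, at most 14 in all, crops included, and the job is handed in when it is done.

Besides the shell and the picture viewer there is one more tool, called in YAML: its name, and indented under it one key for each argument. step_arm: Moves the arm, as the interface text tells. Its arguments: {"type":"object","properties":{"steps":{"type":"array"}},"required":["steps"]}

```bash
ls; mkdir -p pics
python3 - <<'E'
from bench import bot
import cv2,numpy as np,pickle
s=bot.get_state();print(s)
D={}
for n in("side","top","wrist"):
    im,d=bot.read_camera(n);D[n]=(im,d,bot.get_calibration(n));print(n,D[n][2])
    cv2.imwrite(f"pics/{n}0.png",im[:,:,::-1])
pickle.dump((s,D),open("d0.pkl","wb"))
cv2.imwrite("pics/a0.png",cv2.resize(D["top"][0][:,:,::-1],(800,600)))
E
```

```text
pics
{'t': 0.0, 'joints': array([ 1.05380284,  0.53717825, -0.00442833,  1.53888175,  0.0026333 ,
        1.06731897, -0.07121927]), 'dq': array([-0.00061046, -0.00172752,  0.00153145,  0.00122492,  0.00116176,
       -0.00165938, -0.00022702]), 'effort': array([ 2.41670159e-05, -5.70989263e+01,  9.91020910e-01, -2.51601255e+01,
       -5.61658025e-02,  1.79912208e-02,  1.43947973e-04]), 'eef_pos': array([ 282.88575652, -584.51229984,  237.82801034]), 'ee_rot': array([-8.45813959e-04,  9.74698430e-01,  2.23522210e-01, -2.78528903e-04]), 'wrist_force': array([-0.03222227,  0.0897693 , -0.26579775]), 'ft_torque': array([ 0.0203224 , -0.00175201,  0.02184083]), 'finger_force': 0.0, 'width': 87.90397672062996}
side {'mtx': array([[391.18614989,   0.        , 260.96684929],
       [  0.        , 391.18614989, 190.4173531 ],
       [  0.        ,   0.        ,   1.        ]]), 'cam_to_world': array([[ 9.71451357e-01, -1.73409267e-01,  1.61899618e-01,
         4.40972903e+02],
       [-2.36819527e-01, -7.49381212e-01,  6.18339963e-01,
        -5.79180618e+02],
       [ 1.40986522e-02, -6.39
[... 497 characters left out ...]
     [-7.36402111e-03, -9.95681377e-02, -9.95003496e-01,
         1.39808064e+03],
       [ 0.00000000e+00,  0.00000000e+00,  0.00000000e+00,
         1.00000000e+00]])}
wrist {'mtx': array([[297.31863964,   0.        , 258.32481119],
       [  0.        , 297.31863964, 190.0525124 ],
       [  0.        ,   0.        ,   1.        ]]), 'tool_from_camera': array([[ 2.32313327e-04, -9.51019814e-01, -3.09129842e-01,
         7.99657756e+01],
       [ 9.99999942e-01,  1.44307400e-04,  3.07553991e-04,
         7.50430989e-01],
       [-2.47880215e-04, -3.09129896e-01,  9.51019793e-01,
        -1.46913018e+02],
       [ 0.00000000e+00,  0.00000000e+00,  0.00000000e+00,
         1.00000000e+00]])}
```

View pics/a0.png

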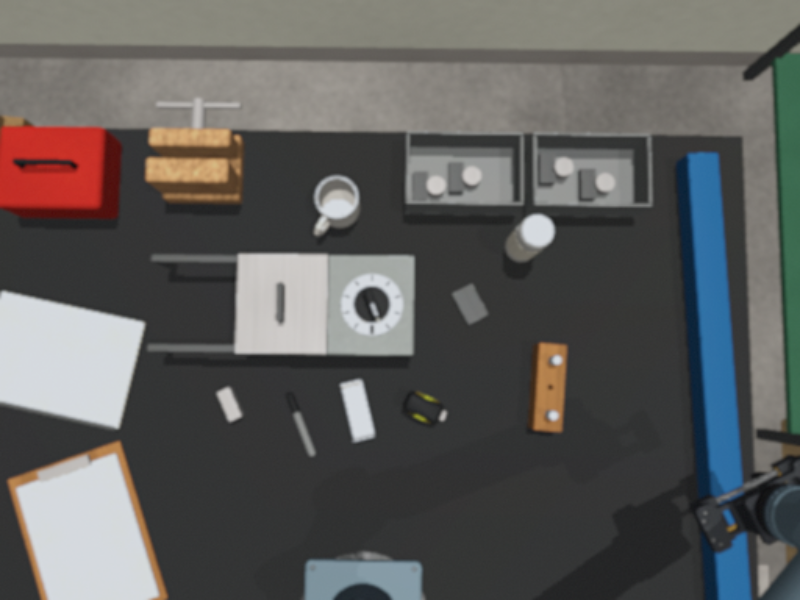

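View pics/side0.png

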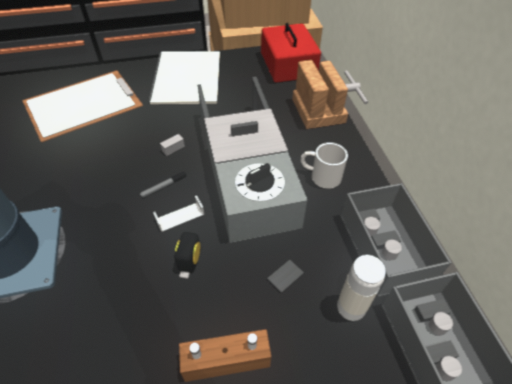

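The top view shows the box (deck at 330–415, 255–355), the dial at (372,304) and its long mark at (372,328). Two pins stand in the stand at (556,360) and (553,415), and the block is at (229,404).

```bash
cat > h.py <<'E'
import numpy as np,cv2,pickle
from bench import bot
from scipy.spatial.transform import Rotation as R
def ray(cal,u,v,s=None):
    K=cal["mtx"]
    if "cam_to_world" in cal:
        T=cal["cam_to_world"]; d=np.array([(u-K[0,2])/K[0,0],(v-K[1,2])/K[1,1],1.])
    else:
        x,y=(u-K[0,2])/K[0,0],(v-K[1,2])/K[1,1]; r=np.hypot(x,y)+1e-12
        d=np.array([x/r*np.sin(r),y/r*np.sin(r),np.cos(r)])
        T=tw(s)@cal["tool_from_camera"]
    return T[:3,3],T[:3,:3]@d
def rot(s): 
    w,x,y,z=s["ee_rot"]; return R.from_quat([x,y,z,w])
def tw(s):
    T=np.eye(4);T[:3,:3]=rot(s).as_matrix();T[:3,3]=s["eef_pos"];return T
def plane(cal,u,v,z,s=None):
    o,d=ray(cal,u,v,s);return o+d*(z-o[2])/d[2]
def proj(cal,p,s=None):
    if "cam_to_world" in cal: T=cal["cam_to_world"]
    else: T=tw(s)@cal["tool_from_camera"]
    K=cal["mtx"];c=np.linalg.inv(T)@np.r_[p,1]
    if "cam_to_world" in cal: return np.array([K[0,0]*c[0]/c[2]+K[0,2],K[1,1]*c[1]/c[2]+K[1,2]])
    r=np.hypot(c[0],c[1]);t=np.arctan2(r,c[2]);return np.array([K[0,0]*t*c[0]/r+K[0,2],K[1,1]*t*c[1]/r+K[1,2]])
def move(p,ang=None,s=None):
    """tool shift (mm) and wz turn(deg) to reach TCP world p, tool x axis heading ang (deg)"""
    s=s or bot.get_state();M=rot(s).as_matrix()
    sh=M.T@(np.array(p)-s["eef_pos"])
    tool_x=np.degrees(np.arctan2(M[1,0],M[0,0]))
    print("pos",s["eef_pos"].round(1),"toolx heading",round(tool_x,2),"tilt",np.round(M[:,2],4),"shift mm",sh.round(1))
    if ang is not None:
        # choose full rotation to pointing-down with heading ang
        a=np.radians(ang);X=np.array([np.cos(a),np.sin(a),0]);Z=np.array([0,0,-1.]);T=np.c_[X,np.cross(Z,X),Z]
        print("rotvec deg",np.degrees(R.from_matrix(M.T@T).as_rotvec()).round(2))
def cam(n):
    s=bot.get_state();im,d=bot.read_camera(n);return s,im,d,bot.get_calibration(n)
E
python3 - <<'E'
from h import *
s,D=pickle.load(open("d0.pkl","rb"))
im,d,c=D["top"]
hsv=cv2.cvtColor(im,cv2.COLOR_RGB2HSV)
def rects(m,zs,lab,amin=20,box=None):
    if box: 
        k=np.zeros_like(m);x0,y0,x1,y1=box;k[y0:y1,x0:x1]=1;m=m*k
    for q in cv2.findContours(m.astype(np.uint8),cv2.RETR_EXTERNAL,2)[0]:
        if cv2.contourArea(q)<amin: continue
        b=cv2.boxPoints(cv2.minAreaRect(q))
        P=np.array([plane(c,*p,zs)[:2] for p in b])
        cen=P.mean(0);e=[P[1]-P[0],P[2]-P[1]]
        print(lab,cv2.contourArea(q),cen.round(1),[(round(np.linalg.norm(x),1),round(np.degrees(np.arctan2(x[1],x[0])),1)) for x in e])
g=im.min(2).astype(int)
rects((g>75),114,"box",2000,(148,155,270,235))
rects((g>90),32,"block",30,(130,240,160,280))
rects((g>150),115,"plate",200,(212,170,262,220))
rects((hsv[...,1]>110)&(hsv[...,0]<20)&(hsv[...,2]>80),62,"stand",200,(330,210,370,285))
rects((g>120),102,"pins",4,(340,215,365,280))
rects((g>50),10,"offcut",50,(280,175,320,215))
sub=[cv2.resize(im[170:220,210:264],None,fx=10,fy=10,interpolation=2)[:,:,::-1]]
cv2.imwrite("pics/dial.png",sub[0])
E
```

```text
box 7398.5 [585.9  80.1] [(np.float64(334.1), np.float64(-89.2)), (np.float64(187.7), np.float64(-179.4))]
block 205.5 [398.4 262.4] [(np.float64(32.1), np.float64(-66.5)), (np.float64(65.0), np.float64(-155.3))]
plate 2401.0 [585.3  -5. ] [(np.float64(139.4), np.float64(-89.2)), (np.float64(139.2), np.float64(-179.4))]
stand 1032.0 [ 440.4 -340.7] [(np.float64(164.9), np.float64(-4.0)), (np.float64(57.1), np.float64(-92.7))]
pins 33.5 [ 390.6 -338.1] [(np.float64(16.8), np.float64(-89.1)), (np.float64(19.5), np.float64(179.4))]
pins 32.5 [ 490.  -344.6] [(np.float64(17.0), np.float64(-89.2)), (np.float64(16.9), np.float64(179.4))]
offcut 1521.0 [ 597.9 -195. ] [(np.float64(119.6), np.float64(-89.2)), (np.float64(119.8), np.float64(179.9))]
```

View pics/dial.png

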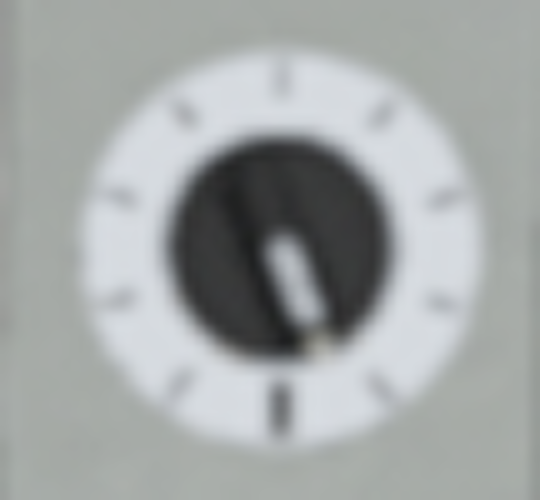

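Zoomed dial: plate centre at crop (282,247), long mark at (280,408). The pointer runs (283,240)→(310,315), so it sits about 20° anticlockwise of mark 0, giving dial ≈ -0.35.

Run:
```python
from h import *
s,D=pickle.load(open("d0.pkl","rb"))
c=D["top"][2]
p=plane(c,237.7,194.2,113);print("dial",p)
for e in((27.45,39.9+.0),(27.6,7.4)):print(plane(c,210+e[0],170+e[1],113))
move([p[0],p[1],260],200,s)
```

```text
dial [586.00584207  -8.41319135 113.        ]
[541.46427882  -8.4336461  113.        ]
[633.99454151  -7.34588399 113.        ]
pos [ 282.9 -584.5  237.8] toolx heading 25.83 tilt [-9.0e-04  1.5e-03 -1.0e+00] shift mm [ 523.9 -386.5  -21.6]
rotvec deg [-2.0000e-02 -1.5000e-01 -1.7417e+02]
```

step_arm:
  steps:
    - [[0.025,-0.018,-0.02,0,0,-10,0.08],[0.05,-0.037,-0.022,0,0,-20,0.08],[0.08,-0.06,-0.022,0,0,-30,0.08],[0.11,-0.08,-0.022,0,0,-40,0.08],[0.14,-0.1,-0.022,0,0,-50,0.08],[0.17,-0.125,-0.022,0,0,-60,0.08],[0.2,-0.15,-0.022,0,0,-70,0.08],[0.23,-0.17,-0.022,0,0,-80,0.08]]

```text
t: 1.15
eef_pos: [416.3, -330.4, 260.6]
ee_rot: [-0.0, 0.601, 0.8, -0.0]
wrist_force: [-0.7, -0.6, 0.5]
width: 80.2
finger_force: 0.0
```

```bash
python3 -c "
from h import *
move([586,-8.4,260],200);print(bot.get_state()['joints'].round(2))"
```

```text
pos [ 416.3 -330.4  260.6] toolx heading 106.17 tilt [-4.e-04  1.e-04 -1.e+00] shift mm [262.  252.7   0.6]
rotvec deg [-1.000e-02 -3.000e-02 -9.383e+01]
[ 0.9   0.34 -0.39  1.81  0.15  1.02  0.73]
```

step_arm:
  steps:
    - [[0.033,0.032,0,0,0,-10,0.08],[0.066,0.064,0,0,0,-20,0.08],[0.1,0.096,0,0,0,-30,0.08],[0.132,0.127,0,0,0,-40,0.08],[0.165,0.159,0,0,0,-50,0.08],[0.198,0.191,0,0,0,-60,0.08],[0.23,0.222,0,0,0,-70,0.08],[0.262,0.253,0,0,0,-80,0.08]]

```text
t: 2.15
eef_pos: [588.5, -9.7, 260.5]
ee_rot: [-0.0, -0.054, 0.999, -0.0]
wrist_force: [-0.6, 0.0, 0.6]
width: 80.1
finger_force: 0.0
```

step_arm:
  steps:
    - [[0,0,0,0,0,-10,0.08],[0,0,0,0,0,-14,0.08],[0,0,0,0,0,-14,0.08]]

```text
t: 2.52
eef_pos: [587.9, -10.9, 260.3]
ee_rot: [-0.0, -0.172, 0.985, 0.0]
wrist_force: [0.0, -1.0, 0.5]
width: 79.9
finger_force: 0.0
```

Run:
```python
from h import *
s,im,d,c=cam("wrist");print(s['joints'].round(2));pickle.dump((s,im,d,c),open("w1.pkl","wb"))
move([586,-8.4,260],200,s)
cv2.imwrite("pics/w1.png",im[:,:,::-1])
print(proj(c,[586,-8.4,113],s),proj(c,[586,-8.4,157],s))
```

```text
[ 0.52  0.53 -0.81  1.65  0.42  1.14  1.52]
pos [587.9 -10.9 260.3] toolx heading -160.22 tilt [-8.e-04  2.e-04 -1.e+00] shift mm [0.9 2.9 0.3]
rotvec deg [ 0.02 -0.04 -0.22]
[261.9670358  175.54603558] [262.55275993 188.46466864]
```

View pics/w1.png

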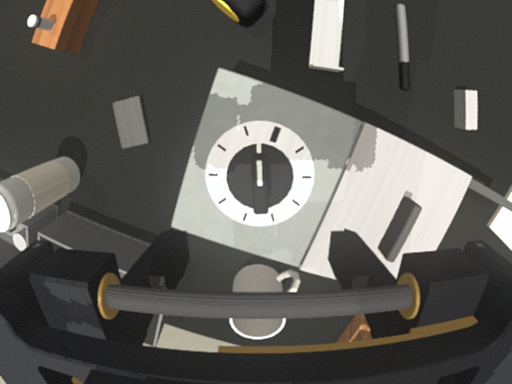

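Wrist view: dial plate centre is about (260,173), and the bar runs (259,145)–(261,212), aligned with the tool x axis. I'll refine the centre, then descend.

```bash
cat >> h.py <<'E'
def dialfit(s,im,c):
    """plate centre, dial angle from the white pointer"""
    u,v=proj(c,[586,-8.4,113],s).astype(int);k=np.zeros(im.shape[:2],np.uint8);cv2.circle(k,(u,v),62,1,-1)
    m=((im.min(2)>150)&(k>0)).astype(np.uint8)
    q=max(cv2.findContours(m,cv2.RETR_EXTERNAL,2)[0],key=cv2.contourArea)
    P=np.array([plane(c,*p[0],115,s)[:2] for p in cv2.convexHull(q)],np.float32)
    e=cv2.fitEllipse(P);print("plate",np.round(e[0],1),np.round(e[1],1));return np.array(e[0])
E
python3 - <<'E'
from h import *
s,im,d,c=pickle.load(open("w1.pkl","rb"))
p=dialfit(s,im,c)
b=[plane(c,*q,157,s)[:2] for q in((259,148),(260.3,184))];x=b[0]-b[1];print("pointer heading",np.degrees(np.arctan2(x[1],x[0])))
b=[plane(c,*q,115,s)[:2]-p for q in((276,133),(246,217))];print([np.degrees(np.arctan2(x[1],x[0])) for x in b],[np.linalg.norm(x) for x in b])
move([*p,131],-161,s)
# box corners on deck z112
for q in((219,68),(172,228),(472,176),(301,266)):print(plane(c,*q,113,s).round(1))
E
```

```text
plate [591.6  -7.7] [125.4 128.1]
pointer heading -158.12610923928125
[np.float64(-176.91122045690977), np.float64(-1.7775138010937)] [np.float64(51.75661935372756), np.float64(42.64681119216581)]
pos [587.9 -10.9 260.3] toolx heading -160.22 tilt [-8.e-04  2.e-04 -1.e+00] shift mm [ -4.7   1.7 129.3]
rotvec deg [ 0.02 -0.04  0.78]
[497.6 -84.8 113. ]
[676.9 -82.7 113. ]
[494.7 237.2 113. ]
[672.8  71.9 113. ]
```

step_arm:
  steps:
    - [[0,0.003,0.04,0,0,-1,0.05],[0,0.003,0.08,0,0,-2,0.05],[0,0.003,0.11,0,0,-2,0.05],[0,0.003,0.128,0,0,-2,0.05],[0,0.003,0.128,0,0,-2,0.05],[0,0.003,0.128,0,0,-2,0.0],[0,0.003,0.128,0,0,-2,0.0],[0,0.003,0.128,0,0,-2,0.0]]

```text
t: 3.58
eef_pos: [587.5, -8.0, 133.4]
ee_rot: [0.001, -0.189, 0.982, -0.0]
wrist_force: [0.0, 0.0, -0.1]
width: 21.9
finger_force: 0.0
```

```bash
python3 -c "
from h import *
move([587,-8,132],200);s=bot.get_state();print(s['joints'].round(2),s['width'],s['finger_force'],s['wrist_force'],s['ft_torque'])"
```

```text
pos [587.5  -8.  133.4] toolx heading -158.18 tilt [ 1.2e-03 -1.0e-04 -1.0e+00] shift mm [0.5 0.1 1.4]
rotvec deg [-0.03  0.06  1.82]
[ 0.46  0.68 -0.73  1.76  0.56  0.92  1.44] 21.905661722875056 0.0 [ 0.01221981  0.03666328 -0.1089547 ] [ 0.07674146 -0.1868542   0.0213724 ]
```

step_arm:
  steps:
    - [[0,0,0,0,0,0,0.0],[0,0,0,0,0,0,0.0],[0,0,0,0,0,10,0.0],[0,0,0,0,0,20,0.0],[0,0,0,0,0,30,0.0],[0,0,0,0,0,40,0.0],[0,0,0,0,0,50,0.0],[0,0,0,0,0,50,0.0]]

```text
t: 4.58
eef_pos: [587.8, -10.7, 133.2]
ee_rot: [0.001, 0.245, 0.969, -0.002]
wrist_force: [1.6, -7.1, 3.2]
width: 13.7
finger_force: 30.0
```

```bash
python3 -c "
from h import *
move([587,-8,132],36);s=bot.get_state();print(s['joints'].round(2),s['width'],s['finger_force'],s['wrist_force'],s['ft_torque'])"
```

```text
pos [587.8 -10.7 133.2] toolx heading 151.6 tilt [ 0.0013 -0.0037 -1.    ] shift mm [2.  2.  1.2]
rotvec deg [7.000e-02 2.600e-01 1.156e+02]
[ 0.32  0.62 -0.52  1.77  0.4   0.86  0.69] 13.74320148472463 30.001200065016747 [ 1.58467872 -7.06150334  3.15590549] [-1.47681802 -0.48299434 -0.0338909 ]
```

step_arm:
  steps:
    - [[-0.001,-0.002,0,0,0,10,0.0],[-0.001,-0.002,0,0,0,20,0.0],[-0.001,-0.002,0,0,0,30,0.0],[-0.001,-0.002,0,0,0,40,0.0],[-0.001,-0.002,0,0,0,50,0.0],[-0.001,-0.002,0,0,0,60,0.0],[-0.001,-0.002,0,0,0,70,0.0],[-0.001,-0.002,0,0,0,70,0.0]]

```text
t: 5.58
eef_pos: [586.2, -11.7, 133.2]
ee_rot: [0.0, 0.757, 0.654, -0.001]
wrist_force: [-4.1, -4.8, 8.6]
width: 14.0
finger_force: 30.0
```

```bash
python3 -c "
from h import *
move([587,-8,132],36);s=bot.get_state();print(s['joints'].round(2),s['width'],s['finger_force'],s['wrist_force'],s['ft_torque'])"
```

```text
pos [586.2 -11.7 133.2] toolx heading 81.66 tilt [-0.0016 -0.0023 -1.    ] shift mm [3.8 0.2 1.2]
rotvec deg [-1.000e-02  1.600e-01  4.566e+01]
[ 0.11  0.57 -0.23  1.78  0.18  0.81 -0.35] 13.952655503011 30.001930883154273 [-4.14534379 -4.82364914  8.57038563] [-1.15604688  0.64601054 -0.01416924]
```

step_arm:
  steps:
    - [[-0.0015,-0.001,0,0,0,10,0.0],[-0.0015,-0.001,0,0,0,20,0.0],[-0.0015,-0.001,0,0,0,30,0.0],[-0.0015,-0.001,0,0,0,40,0.0],[-0.0015,-0.001,0,0,0,45,0.0],[-0.0015,-0.001,0,0,0,45,0.0],[-0.0015,-0.001,0,0,0,45,0.0],[-0.0015,-0.001,0,0,0,45,0.0]]

```text
t: 6.58
eef_pos: [585.1, -11.2, 133.2]
ee_rot: [-0.0, 0.949, 0.316, -0.001]
wrist_force: [-3.2, -1.9, 6.9]
width: 13.9
finger_force: 30.0
```

step_arm:
  steps:
    - [[0,0,0,0,0,0,0.0],[0,0,0,0,0,0,0.0],[0,0,0,0,0,0,0.0]]

```text
t: 6.95
eef_pos: [585.1, -11.1, 133.2]
ee_rot: [-0.0, 0.949, 0.316, -0.001]
wrist_force: [-3.5, -0.3, 7.8]
width: 13.9
finger_force: 30.0
```

Run:
```python
from h import *
move([587,-8,132],36);s,im,d,c=cam("wrist");print(s['joints'].round(2),s['width'],s['finger_force'],s['wrist_force'],s['ft_torque'])
s,it,d,c=cam("side")
o=np.hstack([im[:,:,::-1],cv2.resize(it[130:230,190:323,::-1],(512,384))]);cv2.imwrite("pics/w2.png",cv2.resize(o,(800,300)))
```

```text
pos [585.1 -11.1 133.2] toolx heading 36.83 tilt [-1.3e-03  5.0e-04 -1.0e+00] shift mm [ 3.4 -1.4  1.2]
rotvec deg [-0.07  0.04  0.83]
[-0.03  0.56 -0.04  1.79  0.03  0.79 -1.01] 13.907513702617523 30.001305076293647 [-3.45146617 -0.32750493  7.83112759] [-0.27211637  0.73955315 -0.07680183]
```

View pics/w2.png

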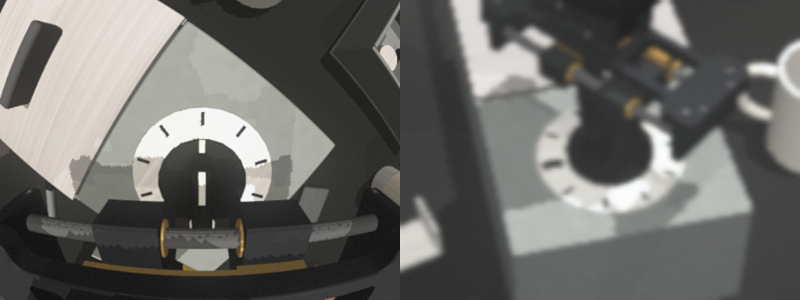

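The pointer line at (202,145–185) aims straight at the mark at (202,118), so the dial is on 4. Next I turn it anticlockwise.

step_arm:
  steps:
    - [[-0.001,0,-0.001,0,0,-10,0.0],[-0.001,0,-0.001,0,0,-20,0.0],[-0.001,0,-0.001,0,0,-30,0.0],[-0.001,0,-0.001,0,0,-40,0.0],[-0.001,0,-0.001,0,0,-50,0.0],[-0.001,0,-0.001,0,0,-60,0.0],[-0.001,0,-0.001,0,0,-70,0.0],[-0.001,0,-0.001,0,0,-80,0.0]]

```text
t: 8.05
eef_pos: [587.0, -11.5, 133.3]
ee_rot: [0.001, 0.521, 0.853, 0.002]
wrist_force: [9.6, -0.7, -11.0]
width: 13.5
finger_force: 30.0
```

step_arm:
  steps:
    - [[0,0,0,0,0,-10,0.0],[0,0,0,0,0,-20,0.0],[0,0,0,0,0,-30,0.0],[0,0,0,0,0,-40,0.0],[0,0,0,0,0,-50,0.0],[0,0,0,0,0,-60,0.0],[0,0,0,0,0,-70,0.0],[0,0,0,0,0,-80,0.0]]

```text
t: 9.05
eef_pos: [587.8, -9.7, 133.4]
ee_rot: [0.003, -0.15, 0.989, 0.002]
wrist_force: [12.2, 4.5, -15.5]
width: 13.6
finger_force: 30.0
```

```bash
python3 -c "
from h import *
move([585.5,-12,132],237);s=bot.get_state();print(s['joints'].round(2),s['width'],s['finger_force'],s['wrist_force'],s['ft_torque'])"
```

```text
pos [587.8  -9.7 133.4] toolx heading -162.78 tilt [ 0.0062  0.005  -1.    ] shift mm [ 2.9 -1.5  1.4]
rotvec deg [ 1.000e-02  4.600e-01 -3.978e+01]
[ 0.45  0.67 -0.71  1.76  0.54  0.9   1.38] 13.578290146349026 29.99640678986907 [ 12.24445023   4.45894627 -15.4994345 ] [ 1.02043828 -2.70742203 -0.07719997]
```

step_arm:
  steps:
    - [[-0.001,0,0.001,0,0,-10,0.0],[-0.001,0,0.001,0,0,-20,0.0],[-0.001,0,0.001,0,0,-30,0.0],[-0.001,0,0.001,0,0,-40,0.0],[-0.001,0,0.001,0,0,-40,0.0],[-0.001,0,0.001,0,0,-40,0.05],[-0.001,0,0.001,0,0,-40,0.05],[-0.001,0,0.001,0,0,-40,0.05]]

```text
t: 10.05
eef_pos: [585.7, -12.0, 132.6]
ee_rot: [-0.0, -0.476, 0.88, 0.0]
wrist_force: [0.1, -0.9, 0.4]
width: 41.7
finger_force: 0.0
```

```bash
python3 -c "
from h import *
move([586.5,-9.7,185],57);s=bot.get_state();print(s['joints'].round(2),s['width'],s['finger_force'],s['wrist_force'],s['ft_torque'])"
```

```text
pos [585.7 -12.  132.6] toolx heading -123.18 tilt [-6.e-04 -3.e-04 -1.e+00] shift mm [ -2.4   0.6 -52.4]
rotvec deg [-5.0000e-02 -3.0000e-02  1.7982e+02]
[ 0.55  0.73 -0.86  1.76  0.67  0.97  1.98] 41.70992909317628 0.0 [ 0.13763849 -0.93475068  0.43116   ] [ 0.1168327  -0.05227525 -0.0141868 ]
```

step_arm:
  steps:
    - [[0,0,-0.052,0,0,0,0.06],[-0.0024,0.0005,-0.052,0,0,10,0.06],[-0.0024,0.0005,-0.052,0,0,20,0.06],[-0.0024,0.0005,-0.052,0,0,30,0.06],[-0.0024,0.0005,-0.052,0,0,40,0.06],[-0.0024,0.0005,-0.052,0,0,50,0.06],[-0.0024,0.0005,-0.052,0,0,60,0.06],[-0.0024,0.0005,-0.052,0,0,70,0.06]]

```text
t: 11.05
eef_pos: [586.6, -9.6, 184.7]
ee_rot: [-0.0, 0.118, 0.993, -0.0]
wrist_force: [-0.4, 0.1, 0.0]
width: 60.0
finger_force: 0.0
```

step_arm:
  steps:
    - [[0,0,0,0,0,10,0.06],[0,0,0,0,0,20,0.06],[0,0,0,0,0,30,0.06],[0,0,0,0,0,40,0.06],[0,0,0,0,0,50,0.06],[0,0,0,0,0,60,0.06],[0,0,0,0,0,70,0.06],[0,0,0,0,0,80,0.06]]

```text
t: 12.05
eef_pos: [586.6, -9.5, 184.7]
ee_rot: [-0.0, 0.728, 0.685, -0.0]
wrist_force: [-0.1, 0.0, 1.1]
width: 60.2
finger_force: 0.0
```

step_arm:
  steps:
    - [[0,0,0,0,0,10,0.06],[0,0,0,0,0,20,0.06],[0,0,0,0,0,30,0.06],[0,0,0,0,0,30,0.06],[0,0,0,0,0,30,0.06]]

```text
t: 12.68
eef_pos: [586.7, -9.4, 184.7]
ee_rot: [-0.0, 0.879, 0.477, -0.0]
wrist_force: [0.0, -0.5, 1.0]
width: 60.1
finger_force: 0.0
```

Run:
```python
from h import *
s,im,d,c=cam("wrist")
move([586.5,-9.7,132],57,s);print(s['joints'].round(2));pickle.dump((s,im,d,c),open("w3.pkl","wb"))
cv2.imwrite("pics/w3.png",im[:,:,::-1])
```

```text
pos [586.7  -9.4 184.7] toolx heading 57.03 tilt [-2.e-04 -0.e+00 -1.e+00] shift mm [-0.3 -0.  52.7]
rotvec deg [-0.01  0.01  0.03]
[ 0.09  0.5  -0.2   1.75  0.12  0.9  -0.74]
```

View pics/w3.png

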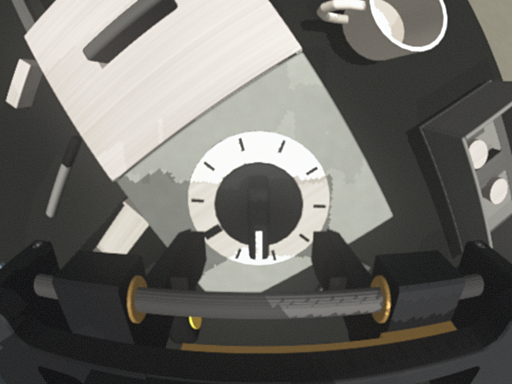

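The bar is vertical in the image at u≈259 with its pointer at the bottom, so it is aligned for the next grip.

step_arm:
  steps:
    - [[0,0,0.03,0,0,0,0.03],[0,0,0.052,0,0,0,0.03],[0,0,0.052,0,0,0,0.0],[0,0,0.052,0,0,0,0.0],[0,0,0.052,0,0,0,0.0],[0,0,0.052,0,0,-10,0.0],[0,0,0.052,0,0,-20,0.0],[0,0,0.052,0,0,-30,0.0]]

```text
t: 13.72
eef_pos: [586.5, -9.0, 133.8]
ee_rot: [-0.0, 0.724, 0.69, -0.0]
wrist_force: [-3.8, 1.9, 4.6]
width: 13.5
finger_force: 30.0
```

step_arm:
  steps:
    - [[0,0,0,0,0,-10,0.0],[0,0,0,0,0,-20,0.0],[0,0,0,0,0,-30,0.0],[0,0,0,0,0,-40,0.0],[0,0,0,0,0,-50,0.0],[0,0,0,0,0,-60,0.0],[0,0,0,0,0,-70,0.0],[0,0,0,0,0,-80,0.0]]

```text
t: 14.72
eef_pos: [585.4, -9.8, 133.8]
ee_rot: [-0.001, 0.112, 0.994, -0.001]
wrist_force: [-7.6, 0.1, 8.6]
width: 13.8
finger_force: 30.0
```

```bash
python3 -c "
from h import *
move([586.5,-9.7,132],237);s=bot.get_state();print(s['joints'].round(2),s['width'],s['finger_force'],s['wrist_force'],s['ft_torque'])"
```

```text
pos [585.4  -9.8 133.8] toolx heading 167.16 tilt [-0.0028 -0.0016 -1.    ] shift mm [-1.1  0.3  1.8]
rotvec deg [-3.000e-02 -1.900e-01 -6.984e+01]
[ 0.41  0.65 -0.65  1.76  0.49  0.9   0.89] 13.804840325544053 30.000581704080105 [-7.61247457  0.10204366  8.63506863] [ 0.0026355   1.51901335 -0.03744719]
```

step_arm:
  steps:
    - [[0.001,0,0,0,0,-10,0.0],[0.001,0,0,0,0,-20,0.0],[0.001,0,0,0,0,-30,0.0],[0.001,0,0,0,0,-40,0.0],[0.001,0,0,0,0,-50,0.0],[0.001,0,0,0,0,-60,0.0],[0.001,0,0,0,0,-70,0.0],[0.001,0,0,0,0,-70,0.0]]

```text
t: 15.72
eef_pos: [585.8, -11.0, 133.8]
ee_rot: [-0.001, -0.476, 0.879, -0.001]
wrist_force: [-5.4, -3.3, 6.7]
width: 13.7
finger_force: 30.0
```

step_arm:
  steps:
    - [[0,0,0,0,0,0,0.05],[0,0,0,0,0,0,0.05],[0,0,0,0,0,0,0.05],[0,0,-0.04,0,0,0,0.06],[0,0,-0.052,0,0,10,0.06],[0,0,-0.052,0,0,20,0.06],[0,0,-0.052,0,0,30,0.06],[0,0,-0.052,0,0,40,0.06]]

```text
t: 16.73
eef_pos: [585.9, -9.2, 184.8]
ee_rot: [0.0, -0.144, 0.99, -0.0]
wrist_force: [0.6, 0.2, 0.5]
width: 60.2
finger_force: 0.0
```

step_arm:
  steps:
    - [[0,0,0,0,0,10,0.06],[0,0,0,0,0,20,0.06],[0,0,0,0,0,30,0.06],[0,0,0,0,0,40,0.06],[0,0,0,0,0,50,0.06],[0,0,0,0,0,60,0.06],[0,0,0,0,0,70,0.06],[0,0,0,0,0,80,0.06]]

```text
t: 17.73
eef_pos: [585.9, -9.0, 184.7]
ee_rot: [0.0, 0.526, 0.85, 0.0]
wrist_force: [1.6, 0.9, -0.1]
width: 60.2
finger_force: 0.0
```

step_arm:
  steps:
    - [[0,0,0,0,0,10,0.06],[0,0,0,0,0,20,0.06],[0,0,0,0,0,30,0.06],[0,0,0,0,0,40,0.06],[0,0,0,0,0,50,0.06],[0,0,0,0,0,60,0.06],[0,0,0,0,0,60,0.06],[0,0,0,0,0,60,0.06]]

```text
t: 18.73
eef_pos: [585.8, -9.1, 184.7]
ee_rot: [-0.0, 0.879, 0.477, -0.0]
wrist_force: [0.4, -1.4, 0.5]
width: 59.9
finger_force: 0.0
```

Run:
```python
from h import *
s,im,d,c=cam("wrist")
move([586.5,-9.7,132],57,s);print(s['joints'].round(2));
cv2.imwrite("pics/w4.png",im[:,:,::-1])
```

```text
pos [585.8  -9.1 184.7] toolx heading 57.04 tilt [-1.e-04  0.e+00 -1.e+00] shift mm [-0.1  0.9 52.7]
rotvec deg [-0.01  0.    0.04]
[ 0.13  0.51 -0.26  1.75  0.16  0.91 -0.77]
```

View pics/w4.png

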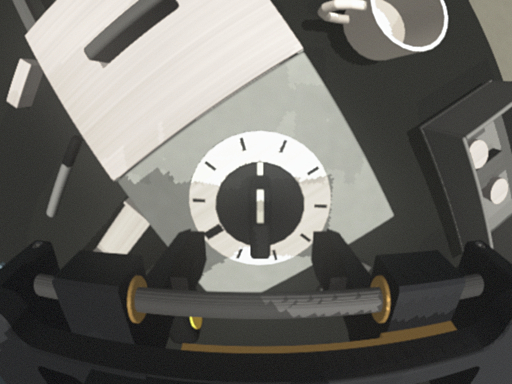

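The pointer is at the top (260,165), between mark 3 at (242,145) and mark 4 at (282,146); mark 0 is at (212,233). That needs 51° more anticlockwise to reach 2.

step_arm:
  steps:
    - [[0,0.0005,0.03,0,0,0,0.03],[0,0.0005,0.052,0,0,0,0.03],[0,0.0005,0.052,0,0,0,0.0],[0,0.0005,0.052,0,0,0,0.0],[0,0.0005,0.052,0,0,0,0.0],[0,0.0005,0.052,0,0,-10,0.0],[0,0.0005,0.052,0,0,-20,0.0],[0,0.0005,0.052,0,0,-30,0.0]]

```text
t: 19.77
eef_pos: [586.5, -9.2, 133.8]
ee_rot: [0.0, 0.724, 0.689, 0.0]
wrist_force: [-3.3, 0.9, 2.0]
width: 13.4
finger_force: 30.0
```

step_arm:
  steps:
    - [[0,0,0,0,0,-10,0.0],[0,0,0,0,0,-20,0.0],[0,0,0,0,0,-21,0.0],[0,0,0,0,0,-21,0.0],[0,0,0,0,0,-21,0.0],[0,0,0,0,0,-21,0.0],[0,0,0,0,0,-21,0.0],[0,0,0,0,0,-21,0.0]]

```text
t: 20.78
eef_pos: [586.2, -9.3, 133.8]
ee_rot: [0.0, 0.589, 0.808, -0.0]
wrist_force: [-3.9, 0.8, 5.5]
width: 13.6
finger_force: 30.0
```

Run:
```python
from h import *
s,im,d,c=cam("wrist")
move([586.5,-9.7,132],108,s);print(s['joints'].round(2),s['wrist_force'])
cv2.imwrite("pics/w5.png",im[90:260,150:370,::-1])
```

```text
pos [586.2  -9.3 133.8] toolx heading 107.8 tilt [ 1.e-04 -2.e-04 -1.e+00] shift mm [-0.5  0.2  1.8]
rotvec deg [ 0.    0.01 -0.2 ]
[ 0.28  0.61 -0.46  1.77  0.34  0.84 -0.03] [-3.86529533  0.84280323  5.53961303]
```

View pics/w5.png

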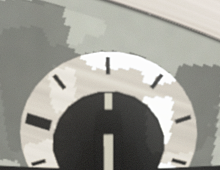

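The pointer is on the second mark clockwise of the bold one, so the dial is on 2. Now clockwise 144° to 6.

step_arm:
  steps:
    - [[0,0,0,0,0,10,0.0],[0,0,0,0,0,20,0.0],[0,0,0,0,0,30,0.0],[0,0,0,0,0,40,0.0],[0,0,0,0,0,50,0.0],[0,0,0,0,0,60,0.0],[0,0,0,0,0,70,0.0],[0,0,0,0,0,80,0.0]]

```text
t: 21.82
eef_pos: [587.2, -9.7, 133.9]
ee_rot: [0.0, 0.971, 0.237, 0.001]
wrist_force: [0.6, -1.5, 0.6]
width: 13.7
finger_force: 30.0
```

step_arm:
  steps:
    - [[0,0,0,0,0,10,0.0],[0,0,0,0,0,20,0.0],[0,0,0,0,0,30,0.0],[0,0,0,0,0,40,0.0],[0,0,0,0,0,50,0.0],[0,0,0,0,0,60,0.0],[0,0,0,0,0,64,0.0],[0,0,0,0,0,64,0.0]]

```text
t: 22.82
eef_pos: [587.1, -10.6, 133.8]
ee_rot: [0.0, 0.951, -0.311, 0.001]
wrist_force: [-1.1, -3.4, 4.8]
width: 13.7
finger_force: 30.0
```

step_arm:
  steps:
    - [[0,0,0,0,0,0,0.0],[0,0,0,0,0,0,0.0],[0,0,0,0,0,0,0.0],[0,0,0,0,0,0,0.05],[0,0,0,0,0,0,0.05],[0,0,0,0,0,0,0.05],[0,0,-0.05,0,0,0,0.05],[0,0,-0.1,0,0,0,0.05]]

```text
t: 23.82
eef_pos: [585.8, -9.3, 233.4]
ee_rot: [0.0, 0.951, -0.31, -0.001]
wrist_force: [1.1, -0.6, 0.3]
width: 49.9
finger_force: 0.0
```

Run:
```python
from h import *
s,im,d,c=cam("wrist");pickle.dump((s,im,d,c),open("w6.pkl","wb"))
move([586.5,-9.7,132],-36,s);print(s['joints'].round(2),s['wrist_force'])
cv2.imwrite("pics/w6.png",im[:,:,::-1])
```

```text
pos [585.8  -9.3 233.4] toolx heading -36.14 tilt [-0.0016  0.     -1.    ] shift mm [  1.   -0.2 101.4]
rotvec deg [ 0.05  0.07 -0.14]
[-0.2   0.44  0.19  1.73 -0.09  0.99 -2.18] [ 1.10670464 -0.6105805   0.30569245]
```

View pics/w6.png

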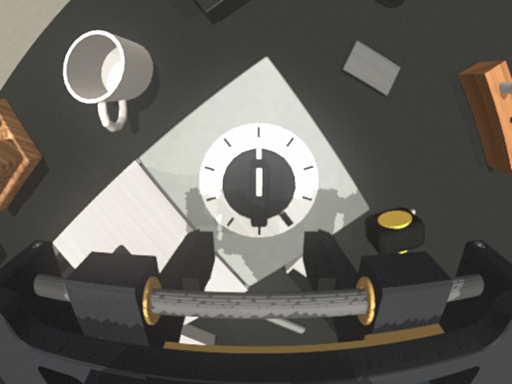

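The dial is on 6: the pointer is on the top mark with the bold mark at (287,218). Next is the cover handle.

Run:
```python
from h import *
s,D=pickle.load(open("d0.pkl","rb"));im,d,c=D["top"]
m=np.zeros(im.shape[:2],np.uint8);m[178:212,170:190]=(im.min(2)[178:212,170:190]<120)
q=max(cv2.findContours(m,0,2)[0],key=cv2.contourArea);r=cv2.minAreaRect(q);print(r)
print(plane(c,*r[0],145))
s,im,d,c=pickle.load(open("w3.pkl","rb"))
# handle in w3 at (130,30): top face corners approx
for q in((97,48),(165,0)):print(plane(c,*q,149,s).round(1))
# lockbox edges from w3: seam and corner
for q in((302,53),(392,216),(112,181)):print(plane(c,*q,112,s).round(1))
move([587,73,220],0)
```

```text
((179.0, 194.0), (24.0, 4.0), 90.0)
[581.19671257 153.21149802 145.        ]
[562.3 148.5 149. ]
[617.2 143.9 149. ]
[675.1  67.7 112. ]
[675.5 -85.2 112. ]
[493.1  70.5 112. ]
pos [589.7  -9.5 240.7] toolx heading -36.17 tilt [ 9.3e-03  8.0e-04 -1.0e+00] shift mm [-51.  -64.9  20.7]
rotvec deg [ -0.21  -0.5  -36.17]
```

```bash
python3 -c "
from h import *
move([585,149.5,220],0);s=bot.get_state();print(s['dq'].round(3),s['t'])"
```

```text
pos [589.7  -9.5 240.7] toolx heading -36.17 tilt [ 9.3e-03  8.0e-04 -1.0e+00] shift mm [ -97.8 -125.5   20.7]
rotvec deg [ -0.21  -0.5  -36.17]
[ 0.009  0.029  0.001 -0.003 -0.014 -0.156  0.016] 23.875
```

step_arm:
  steps:
    - [[-0.024,-0.032,0.014,0,0,-9,0.06],[-0.048,-0.064,0.014,0,0,-18,0.06],[-0.072,-0.096,0.014,0,0,-27,0.06],[-0.0945,-0.128,0.014,0,0,-36,0.06],[-0.0945,-0.128,0.014,0,0,-36,0.06],[-0.0945,-0.128,0.014,0,0,-36,0.06],[-0.0945,-0.128,0.014,0,0,-36,0.06]]

```text
t: 24.75
eef_pos: [585.7, 147.9, 218.6]
ee_rot: [0.0, 1.0, -0.003, -0.0]
wrist_force: [-0.3, 0.6, 0.9]
width: 59.9
finger_force: 0.0
```

Run:
```python
from h import *
s,im,d,c=cam("wrist");pickle.dump((s,im,d,c),open("w7.pkl","wb"))
move([585,149.5,125],0,s)
m=((im.max(2)<90)).astype(np.uint8);u,v=proj(c,[585,149.5,149],s).astype(int);print(u,v)
k=np.zeros_like(m);k[v-70:v+45,u-40:u+40]=1;n,l,st,ce=cv2.connectedComponentsWithStats(m*k)
for i in range(1,n):
    if st[i,4]>60:print(st[i],ce[i].round(1),plane(c,*ce[i],147,s).round(1))
print(im[v-60:v+60:6,u].tolist())
```

```text
pos [585.7 147.9 218.6] toolx heading -0.33 tilt [-1.e-04 -9.e-04 -1.e+00] shift mm [-0.7 -1.7 93.6]
rotvec deg [ 0.05  0.01 -0.33]
254 203
[245 152  14   9  86] [251.9 156. ] [621.9 151.5 147. ]
[245 199  15  42 462] [252.1 223.3] [566.9 152.  147. ]
[[199, 190, 181], [197, 191, 181], [74, 73, 69], [103, 101, 97], [107, 102, 99], [103, 102, 98], [104, 101, 98], [104, 100, 97], [101, 99, 95], [102, 101, 95], [102, 101, 97], [90, 88, 85], [75, 75, 71], [80, 78, 73], [77, 76, 71], [79, 77, 73], [73, 73, 70], [149, 143, 137], [149, 142, 134], [148, 144, 137]]
```

step_arm:
  steps:
    - [[0,-0.003,0.04,0,0,0,0.05],[0,-0.003,0.08,0,0,0,0.05],[0,-0.003,0.094,0,0,0,0.05],[0,-0.003,0.094,0,0,0,0.03],[0,-0.003,0.094,0,0,0,0.0],[0,-0.003,0.094,0,0,0,0.0],[0,-0.003,0.094,0,0,0,0.0],[0,-0.003,0.094,0,0,0,0.0]]

```text
t: 25.8
eef_pos: [586.1, 153.0, 125.6]
ee_rot: [-0.0, 1.0, -0.001, 0.001]
wrist_force: [-0.7, 0.1, 4.2]
width: 11.9
finger_force: 30.0
```

```bash
python3 -c "
from h import *
move([585,149.5,220],0);s=bot.get_state();print(s['width'],s['finger_force'],s['wrist_force'],s['joints'].round(2))"
```

```text
pos [586.1 153.  125.6] toolx heading -0.15 tilt [ 1.3e-03  7.0e-04 -1.0e+00] shift mm [ -0.9   3.4 -94.4]
rotvec deg [-0.04 -0.08 -0.15]
11.88854072897312 29.99404951930046 [-0.70036463  0.12386412  4.24430704] [-0.33  0.6   0.    1.75 -0.    0.8  -1.9 ]
```

step_arm:
  steps:
    - [[0,-0.02,0,0,0,0,0],[0,-0.045,0,0,0,0,0],[0,-0.07,0,0,0,0,0],[0,-0.095,0,0,0,0,0],[0,-0.12,0,0,0,0,0],[0,-0.14,0,0,0,0,0],[0,-0.155,0,0,0,0,0],[0,-0.158,0,0,0,0,0]]

```text
t: 26.8
eef_pos: [585.4, 308.0, 125.5]
ee_rot: [0.003, 1.0, -0.002, -0.001]
wrist_force: [-7.5, -11.2, 14.2]
width: 12.0
finger_force: 30.0
```

step_arm:
  steps:
    - [[0,-0.001,0,0,0,0,0],[0,-0.001,0,0,0,0,0],[0,-0.001,0,0,0,0,0]]

```text
t: 27.18
eef_pos: [585.4, 307.9, 125.5]
ee_rot: [0.003, 1.0, -0.002, -0.001]
wrist_force: [-7.0, -8.5, 13.9]
width: 11.7
finger_force: 30.0
```

```bash
python3 -c "
from h import *
move([585,149.5,220],0);s=bot.get_state();print(s['width'],s['finger_force'],s['wrist_force'],s['joints'].round(2))"
```

```text
pos [585.4 307.9 125.5] toolx heading -0.26 tilt [-0.0027 -0.0054 -1.    ] shift mm [  0.  158.9 -93.6]
rotvec deg [ 0.31  0.15 -0.26]
11.740944803731376 29.999026637524366 [-7.0075266  -8.47538852 13.90802986] [-0.56  0.68  0.01  1.58 -0.    0.88 -2.13]
```

step_arm:
  steps:
    - [[0,0.001,0,0,0,0,0.03],[0,0.001,0,0,0,0,0.03],[0,0.001,0,0,0,0,0.03],[0,0.001,-0.05,0,0,0,0.03],[0,0.001,-0.1,0,0,0,0.03],[-0.01,0.05,-0.13,0,0,0,0.03],[-0.03,0.1,-0.13,0,0,0,0.03],[-0.04,0.15,-0.13,0,0,0,0.03]]

```text
t: 28.18
eef_pos: [544.9, 160.6, 255.2]
ee_rot: [-0.0, 1.0, -0.001, 0.0]
wrist_force: [0.1, -0.5, 0.2]
width: 29.9
finger_force: 0.0
```

step_arm:
  steps:
    - [[0,0,0,0,0,0,0.03],[0,0,0,0,0,0,0.03],[0,0,0,0,0,0,0.03]]

```text
t: 28.55
eef_pos: [545.6, 163.5, 254.6]
ee_rot: [-0.0, 1.0, -0.0, -0.0]
wrist_force: [0.1, 0.7, -0.1]
width: 30.1
finger_force: 0.0
```

Run:
```python
from h import *
s,im,d,c=cam("wrist");pickle.dump((s,im,d,c),open("w8.pkl","wb"))
move([545,150,250],0,s)
cv2.imwrite("pics/w8.png",im[:,:,::-1])
```

```text
pos [545.6 163.5 254.6] toolx heading -0.03 tilt [-1.e-04  8.e-04 -1.e+00] shift mm [-0.6 13.5  4.5]
rotvec deg [-0.04  0.01 -0.03]
```

View pics/w8.png

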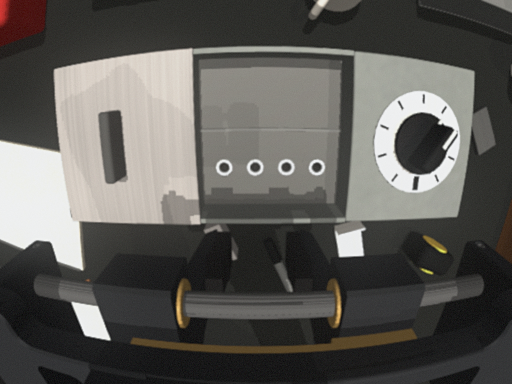

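The well shows four white-ringed tubes at (224,167), (255,167), (286,167) and (316,167), with the bare shelf behind the rib.

```bash
cat >> h.py <<'E'
def rings(s,im,c,near,z,r=14,th=150):
    """centroid of hull of bright blob near the projections of points"""
    out=[]
    for p in near:
        u,v=proj(c,[*p,z],s);m=np.zeros(im.shape[:2],np.uint8);cv2.circle(m,(int(u),int(v)),r,1,-1)
        m=((im.min(2)>th)&(m>0)).astype(np.uint8)
        q=cv2.findContours(m,0,2)[0]
        if not q: out.append(None);continue
        h=cv2.convexHull(max(q,key=cv2.contourArea));M=cv2.moments(h);uv=M["m10"]/M["m00"],M["m01"]/M["m00"]
        out.append(plane(c,*uv,z,s)[:2].round(2))
    return out
E
python3 - <<'E'
from h import *
s,im,d,c=pickle.load(open("w8.pkl","rb"))
n=[plane(c,u,167,66,s)[:2] for u in(224,255,286,316.5)];print(np.round(n,1))
print(rings(s,im,c,n,66))
print("depth",[float(d[152,u]) for u in(224,255,286)],"shelf rib",plane(c,260,130,70,s),plane(c,260,105,66,s))
print("block corner-ish from top est 398.4 262.4, d:",bot.get_calibration("top")["mtx"][0,0])
move([490,-344.6,180],0)
E
```

```text
[[545.2 202.6]
 [545.  166.5]
 [545.1 130.5]
 [545.4  94.3]]
[array([545.07, 202.82]), array([545.15, 166.81]), array([545.33, 130.59]), array([545.37,  94.52])]
depth [337.43548583984375, 336.5033874511719, 336.4685363769531] shelf rib [588.58465634 160.7536431   70.        ] [616.49778367 160.74437281  66.        ]
block corner-ish from top est 398.4 262.4, d: 455.6649118085091
pos [545.6 163.3 254.5] toolx heading -0.04 tilt [-2.e-04  5.e-04 -1.e+00] shift mm [-55.2 508.   74.2]
rotvec deg [-0.03  0.01 -0.04]
```

step_arm:
  steps:
    - [[-0.007,0.05,0,0,0,0,0.04],[-0.014,0.11,0,0,0,0,0.04],[-0.021,0.17,0,0,0,0,0.04],[-0.028,0.23,0,0,0,0,0.04],[-0.035,0.29,0,0,0,0,0.04],[-0.042,0.35,0,0,0,0,0.04],[-0.049,0.41,0,0,0,0,0.04],[-0.055,0.47,0.02,0,0,0,0.04]]

```text
t: 29.6
eef_pos: [490.9, -308.9, 236.1]
ee_rot: [0.001, 1.0, -0.001, 0.002]
wrist_force: [1.2, 0.8, -0.8]
width: 40.0
finger_force: 0.0
```

step_arm:
  steps:
    - [[0,0.038,0.03,0,0,0,0.04],[0,0.038,0.03,0,0,0,0.04],[0,0.038,0.03,0,0,0,0.04],[0,0.038,0.03,0,0,0,0.04]]

```text
t: 30.1
eef_pos: [490.6, -343.5, 205.9]
ee_rot: [-0.0, 1.0, -0.0, 0.001]
wrist_force: [0.3, 0.4, -0.0]
width: 39.6
finger_force: 0.0
```

Run:
```python
from h import *
s,im,d,c=cam("wrist");pickle.dump((s,im,d,c),open("w9.pkl","wb"))
move([490,-344.6,73],0,s);print(proj(c,[490,-344.6,102],s),proj(c,[390.6,-338,102],s))
cv2.imwrite("pics/w9.png",im[:,:,::-1])
print(rings(s,im,c,[(490,-344.6),(390.6,-338)],102,r=18,th=130))
```

```text
pos [ 490.6 -343.5  205.9] toolx heading -0.0 tilt [ 1.6e-03  1.0e-04 -1.0e+00] shift mm [ -0.8   1.1 132.9]
rotvec deg [-0.01 -0.09 -0.  ]
[258.50153604 189.64640206] [252.00156428 282.20786394]
[array([ 490.73, -344.12]), array([ 392.99, -341.09])]
```

View pics/w9.png

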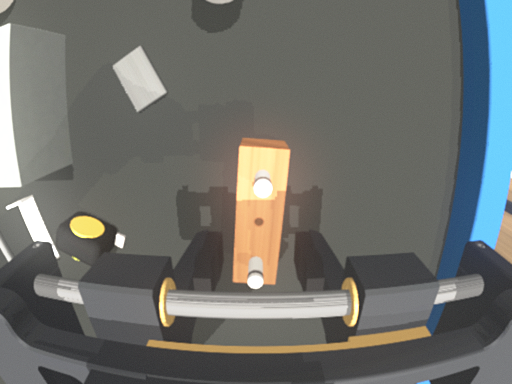

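Pins are at (262,188) and (256,280) with an empty middle hole at (259,221), so two pins are present.

Run:
```python
from h import *
s,im,d,c=pickle.load(open("w9.pkl","rb"))
print(plane(c,262.5,188,102,s),plane(c,255.5,280.5,102,s))
g=cv2.GaussianBlur(im[...,1],(3,3),0)
for (u,v) in((262,188),(256,280)):
    print(g[v-12:v+14:2,u].tolist(), g[v,u-14:u+15:2].tolist())
```

```text
[ 491.53080158 -348.13864264  102.        ] [ 392.78783039 -341.58714737  102.        ]
[210, 205, 254, 255, 255, 255, 255, 255, 255, 255, 255, 247, 204] [239, 237, 245, 255, 255, 255, 255, 255, 255, 255, 255, 255, 246, 222, 227]
[215, 151, 142, 217, 251, 255, 255, 255, 255, 255, 220, 112, 110] [177, 180, 191, 248, 255, 255, 255, 255, 255, 255, 245, 188, 178, 175, 172]
```

step_arm:
  steps:
    - [[0.001,0.004,0.05,0,0,0,0.04],[0.001,0.004,0.09,0,0,0,0.04],[0.001,0.004,0.12,0,0,0,0.04],[0.001,0.004,0.132,0,0,0,0.04],[0.001,0.004,0.132,0,0,0,0.02],[0.001,0.004,0.132,0,0,0,0.0],[0.001,0.004,0.132,0,0,0,0.0],[0.001,0.004,0.132,0,0,0,0.0]]

```text
t: 31.15
eef_pos: [491.2, -348.8, 74.4]
ee_rot: [-0.0, 1.0, -0.001, 0.001]
wrist_force: [-0.7, 2.4, 7.2]
width: 15.1
finger_force: 29.9
```

step_arm:
  steps:
    - [[0,0,0,0,0,0,0],[0,0,0,0,0,0,0]]

```text
t: 31.4
eef_pos: [491.2, -348.8, 74.4]
ee_rot: [-0.0, 1.0, -0.001, 0.001]
wrist_force: [0.2, 3.3, 7.1]
width: 15.2
finger_force: 29.9
```

```bash
python3 -c "
from h import *
move([545.4,94.5,180],0);s=bot.get_state();print(s['width'],s['finger_force'],s['wrist_force'],s['joints'].round(2))"
```

```text
pos [ 491.2 -348.8   74.4] toolx heading -0.14 tilt [ 1.8e-03  2.0e-04 -1.0e+00] shift mm [  53.3 -443.5 -105.4]
rotvec deg [-0.01 -0.1  -0.14]
15.230483946701327 29.852418266236782 [0.22890846 3.29285475 7.06569489] [ 0.41  0.68  0.18  1.78 -0.18  0.7  -0.88]
```

step_arm:
  steps:
    - [[0,0,-0.05,0,0,0,0],[0,0,-0.1,0,0,0,0],[0,0,-0.16,0,0,0,0],[0.01,-0.05,-0.16,0,0,0,0],[0.02,-0.11,-0.16,0,0,0,0],[0.025,-0.17,-0.16,0,0,0,0],[0.03,-0.23,-0.16,0,0,0,0],[0.035,-0.29,-0.16,0,0,0,0]]

```text
t: 32.4
eef_pos: [526.2, -57.7, 233.8]
ee_rot: [0.0, 1.0, -0.002, 0.001]
wrist_force: [0.7, 0.2, -0.6]
width: 15.2
finger_force: 29.9
```

step_arm:
  steps:
    - [[0.01,-0.06,0,0,0,0,0],[0.015,-0.11,0,0,0,0,0],[0.018,-0.14,0,0,0,0,0],[0.018,-0.153,0,0,0,0,0],[0.018,-0.153,0,0,0,0,0],[0.018,-0.153,0,0,0,0,0],[0.018,-0.153,0,0,0,0,0]]

```text
t: 33.28
eef_pos: [544.5, 91.9, 233.1]
ee_rot: [0.0, 1.0, -0.003, 0.0]
wrist_force: [0.3, 0.4, -0.1]
width: 14.7
finger_force: 29.9
```

Run:
```python
from h import *
s,im,d,c=cam("wrist");pickle.dump((s,im,d,c),open("w10.pkl","wb"))
move([545.4,94,160],0,s);print(s['width'],s['wrist_force'])
print(rings(s,im,c,[(545,202.8),(545.2,166.8),(545.3,130.6),(545.4,94.5)],66))
cv2.imwrite("pics/w10.png",im[:,:,::-1])
```

```text
pos [544.5  91.9 233.1] toolx heading -0.31 tilt [ 0.e+00 -6.e-04 -1.e+00] shift mm [ 0.8 -2.1 73.1]
rotvec deg [ 0.03 -0.   -0.31]
14.667872898353515 [ 0.2504272   0.41175741 -0.08227205]
[array([544.98, 203.28]), array([545.11, 167.25]), array([545.23, 130.78]), array([545.3 ,  94.75])]
```

View pics/w10.png

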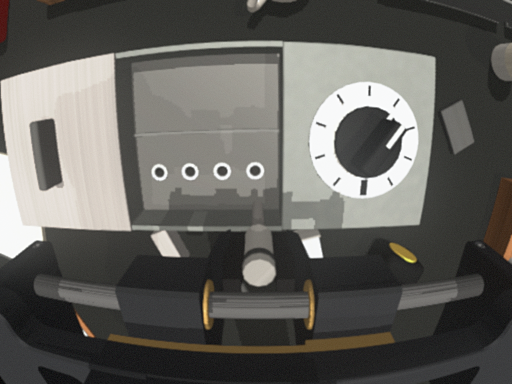

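The held pin has its top at (259,268) and its tip near (258,197). The tube at (255,170) is clear.

Run:
```python
from h import *
s,im,d,c=pickle.load(open("w10.pkl","rb"))
z=s["eef_pos"][2]
print("top",plane(c,259,269,z+27.6,s)-s["eef_pos"])
for v in(195,200,205):print(v,plane(c,258,v,z-67.4,s)-s["eef_pos"])
print("expected tip px",proj(c,s["eef_pos"]+[0,0,-67.4],s),"top",proj(c,s["eef_pos"]+[0,0,27.6],s))
cv2.imwrite("pics/w10c.png",cv2.resize(im[165:295,215:305,::-1],None,fx=4,fy=4,interpolation=2))
```

```text
top [ 2.19867409 -1.12372461 27.6       ]
195 [  6.72989537  -0.7122757  -67.4       ]
200 [  2.6774341   -0.69012541 -67.4       ]
205 [ -1.42469706  -0.66765639 -67.4       ]
expected tip px [257.12221708 203.27512599] top [256.66524146 272.81426126]
```

View pics/w10c.png

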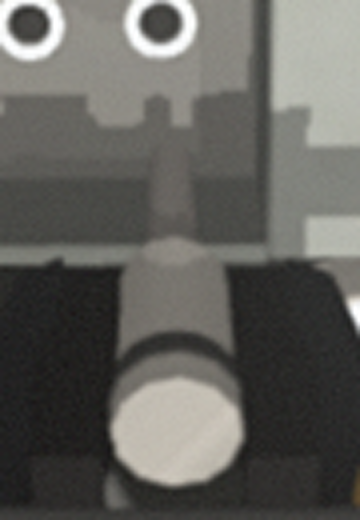

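step_arm:
  steps:
    - [[-0.001,-0.0035,0.04,0,0,0,0],[-0.001,-0.0035,0.075,0,0,0,0],[-0.001,-0.0035,0.085,0,0,0,0],[-0.001,-0.0035,0.085,0,0,0,0],[-0.001,-0.0035,0.085,0,0,0,0]]

```text
t: 33.95
eef_pos: [544.6, 97.1, 149.4]
ee_rot: [-0.0, 1.0, -0.002, 0.001]
wrist_force: [0.1, 0.6, -0.9]
width: 15.0
finger_force: 29.9
```

Run:
```python
from h import *
s,im,d,c=cam("wrist");pickle.dump((s,im,d,c),open("w11.pkl","wb"))
move([545.4,95,160],0,s);print(s['width'],s['wrist_force'])
print(rings(s,im,c,[(545,202.8),(545.2,166.8),(545.3,130.6),(545.4,94.5)],66,r=16))
print("exp tip px",proj(c,s["eef_pos"]+[0,0,-67.4],s),"tube",proj(c,[545.3,94.9,66],s))
cv2.imwrite("pics/w11c.png",cv2.resize(im[165:235,215:305,::-1],None,fx=5,fy=5,interpolation=2))
```

```text
pos [544.6  97.1 149.4] toolx heading -0.19 tilt [ 2.4e-03  5.0e-04 -1.0e+00] shift mm [  0.8   2.1 -10.6]
rotvec deg [-0.03 -0.14 -0.19]
15.002628189389968 [ 0.12133442  0.58874962 -0.94424901]
[array([545.11, 203.27]), array([545.42, 167.08]), array([545.96, 131.06]), array([545.94,  94.71])]
exp tip px [257.21853112 203.46936894] tube [260.01388223 195.83777581]
```

View pics/w11c.png

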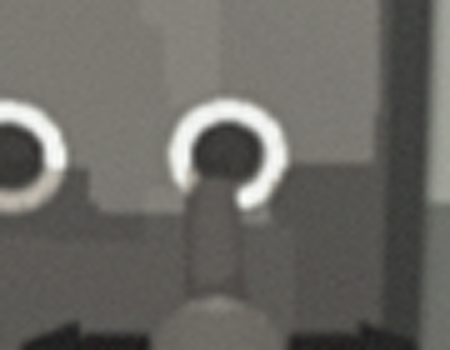

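step_arm:
  steps:
    - [[0.001,0.0018,0.0,0,0,0,0],[0.001,0.0018,0.01,0,0,0,0],[0.001,0.0018,0.018,0,0,0,0],[0.001,0.0018,0.024,0,0,0,0],[0.001,0.0018,0.03,0,0,0,0],[0.001,0.0018,0.03,0,0,0,0]]

```text
t: 34.75
eef_pos: [544.1, 95.3, 117.4]
ee_rot: [0.0, 1.0, -0.001, -0.001]
wrist_force: [0.3, -0.5, -1.2]
width: 15.1
finger_force: 29.9
```

```bash
python3 -c "
from h import *
move([545.4,94.9,78],0);s=bot.get_state();print(s['width'],s['finger_force'],s['wrist_force'],s['ft_torque'])"
```

```text
pos [544.1  95.3 117.4] toolx heading -0.17 tilt [-1.1e-03 -3.0e-04 -1.0e+00] shift mm [ 1.4  0.4 39.4]
rotvec deg [ 0.02  0.07 -0.17]
15.096939540618889 29.92989018559456 [ 0.32356968 -0.50472575 -1.23203004] [0.04721371 0.03214135 0.0867957 ]
```

step_arm:
  steps:
    - [[0.0007,0,0.01,0,0,0,0],[0.0007,0,0.02,0,0,0,0],[0.0007,0,0.03,0,0,0,0],[0.0007,0,0.036,0,0,0,0],[0.0007,0,0.039,0,0,0,0],[0.0007,0,0.039,0,0,0,0]]

```text
t: 35.5
eef_pos: [545.0, 95.9, 78.8]
ee_rot: [-0.0, 1.0, -0.001, -0.0]
wrist_force: [-0.6, 3.4, -2.1]
width: 14.7
finger_force: 29.9
```

```bash
python3 -c "
from h import *
move([545.4,94.9,78],0);s=bot.get_state();print(s['width'],s['finger_force'],s['wrist_force'],s['ft_torque'])"
```

```text
pos [545.   95.9  78.8] toolx heading -0.14 tilt [-4.e-04  5.e-04 -1.e+00] shift mm [0.5 1.  0.8]
rotvec deg [-0.03  0.03 -0.14]
14.69254331207681 29.929965790361166 [-0.55547485  3.42033851 -2.09033016] [0.70721835 0.09827857 0.06146008]
```

step_arm:
  steps:
    - [[0,-0.0005,0.002,0,0,0,0],[0,-0.0005,0.002,0,0,0,0],[0,-0.0005,0.001,0,0,0,0.03],[0,-0.0005,0.0,0,0,0,0.03],[0,-0.0005,0.0,0,0,0,0.03],[0,-0.0005,-0.05,0,0,0,0.035],[0,-0.0005,-0.11,0,0,0,0.04],[0,-0.0005,-0.16,0,0,0,0.04]]

```text
t: 36.5
eef_pos: [545.5, 94.7, 241.4]
ee_rot: [0.0, 1.0, -0.002, 0.001]
wrist_force: [0.8, -1.0, 0.6]
width: 40.0
finger_force: 0.0
```

Run:
```python
from h import *
s,im,d,c=cam("wrist")
move([392.5,-341.5,206],0,s)
p=s["eef_pos"];print(rings(s,im,c,[(545.3,130.9)],66,r=16),"exp pin top px at home",proj(c,[545.2,95.4,106],s))
m=d[170:230,230:290];u,v=proj(c,[545.2,95.4,106],s).astype(int);T=tw(s)@c["tool_from_camera"]
o,r=ray(c,u,v,s);f=T[:3,2];q=o+r*d[v,u]/(r@f);print("surface pt at exp px",q.round(1))
cv2.imwrite("pics/w12.png",im[140:240,180:330,::-1])
```

```text
pos [545.5  94.7 241.4] toolx heading -0.25 tilt [ 1.4e-03 -7.0e-04 -1.0e+00] shift mm [-151.1  436.8   35.4]
rotvec deg [ 0.04 -0.08 -0.25]
[array([545.4 , 130.91])] exp pin top px at home [256.56459331 179.57559646]
surface pt at exp px [546.1  95.9 106.9]
```

View pics/w12.png

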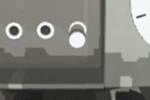

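The pin is home: its top reads z≈107 at the expected place. That was also my last permitted picture, so everything from here is numeric. Next is the second pin.

step_arm:
  steps:
    - [[-0.02,0.055,0,0,0,0,0.04],[-0.04,0.11,0,0,0,0,0.04],[-0.06,0.165,0,0,0,0,0.04],[-0.08,0.22,0,0,0,0,0.04],[-0.1,0.275,0,0,0,0,0.04],[-0.12,0.33,0,0,0,0,0.04],[-0.14,0.385,0.01,0,0,0,0.04],[-0.152,0.437,0.03,0,0,0,0.04]]

```text
t: 37.55
eef_pos: [390.6, -343.7, 209.5]
ee_rot: [0.001, 1.0, -0.002, 0.001]
wrist_force: [1.7, -0.4, -0.8]
width: 40.1
finger_force: 0.0
```

step_arm:
  steps:
    - [[0,0,0.005,0,0,0,0.04],[0,0,0.005,0,0,0,0.04],[0,0,0.005,0,0,0,0.04]]

```text
t: 37.92
eef_pos: [392.6, -339.6, 204.3]
ee_rot: [-0.0, 1.0, -0.0, 0.0]
wrist_force: [0.0, -0.7, -0.6]
width: 40.1
finger_force: 0.0
```

Run:
```python
from h import *
s,im,d,c=cam("wrist")
move([392.8,-342,73],0,s);print(s['joints'].round(2))
u,v=proj(c,[392.8,-342,102],s);print(u,v)
u,v=int(u),int(v);a=im[v-20:v+20,u-20:u+20].min(2);b=d[v-20:v+20,u-20:u+20]
T=tw(s)@c["tool_from_camera"];P=[]
for i in range(40):
  for j in range(40):
    o,r=ray(c,u-20+j,v-20+i,s);q=o+r*b[i,j]/(r@T[:3,2])
    if 97<q[2]<108:P.append(q)
P=np.array(P);print(len(P),P.mean(0).round(1),P.min(0).round(1),P.max(0).round(1))
```

```text
pos [ 392.6 -339.6  204.3] toolx heading -0.06 tilt [ 5.e-04  2.e-04 -1.e+00] shift mm [1.000e-01 2.400e+00 1.313e+02]
rotvec deg [-0.01 -0.03 -0.06]
[ 0.38  0.37  0.3   1.93 -0.14  0.87 -0.81]
259.9912036750698 189.19475562161833
271 [ 392.4 -341.   102.5] [ 383.7 -349.2   97.1] [ 399.5 -333.1  104.7]
```

step_arm:
  steps:
    - [[-0.0005,0.002,0.05,0,0,0,0.04],[-0.0005,0.002,0.09,0,0,0,0.04],[-0.0005,0.002,0.12,0,0,0,0.04],[-0.0005,0.002,0.13,0,0,0,0.04],[-0.0005,0.002,0.13,0,0,0,0.02],[-0.0005,0.002,0.13,0,0,0,0.0],[-0.0005,0.002,0.13,0,0,0,0.0],[-0.0005,0.002,0.13,0,0,0,0.0]]

```text
t: 38.98
eef_pos: [392.2, -341.7, 75.2]
ee_rot: [-0.001, 1.0, -0.001, 0.001]
wrist_force: [-0.3, 3.8, 6.4]
width: 14.9
finger_force: 29.9
```

step_arm:
  steps:
    - [[0,0,0,0,0,0,0],[0,0,0,0,0,0,0],[0,0,-0.05,0,0,0,0],[0,0,-0.1,0,0,0,0],[0,0,-0.16,0,0,0,0],[0,0,-0.16,0,0,0,0]]

```text
t: 39.72
eef_pos: [393.8, -344.9, 239.3]
ee_rot: [0.003, 1.0, -0.002, 0.004]
wrist_force: [0.7, -0.9, -1.3]
width: 15.0
finger_force: 29.9
```

```bash
python3 -c "
from h import *
move([545.2,167.8,150],0);s=bot.get_state();print(s['width'],s['finger_force'],s['wrist_force'],s['joints'].round(2))"
```

```text
pos [ 393.8 -344.9  239.3] toolx heading -0.19 tilt [ 0.0089 -0.0056 -0.9999] shift mm [ 148.9 -513.7   87.7]
rotvec deg [ 0.32 -0.51 -0.19]
14.980658783506161 29.852525470778346 [ 0.66276426 -0.94648464 -1.29829181] [ 0.37  0.32  0.33  1.9  -0.13  0.93 -0.82]
```

step_arm:
  steps:
    - [[0.02,-0.06,0,0,0,0,0],[0.04,-0.12,0,0,0,0,0],[0.06,-0.18,0,0,0,0,0],[0.08,-0.24,0,0,0,0,0],[0.1,-0.3,0,0,0,0,0],[0.12,-0.36,0,0,0,0,0],[0.14,-0.42,0,0,0,0,0],[0.152,-0.47,0,0,0,0,0]]

```text
t: 40.72
eef_pos: [544.9, 128.9, 233.5]
ee_rot: [-0.0, 1.0, -0.001, -0.0]
wrist_force: [0.7, -0.4, -1.2]
width: 15.3
finger_force: 29.9
```

step_arm:
  steps:
    - [[0,-0.039,0.01,0,0,0,0],[0,-0.039,0.05,0,0,0,0],[0,-0.039,0.085,0,0,0,0],[0,-0.039,0.085,0,0,0,0],[0,-0.039,0.085,0,0,0,0],[0,-0.039,0.085,0,0,0,0]]

```text
t: 41.48
eef_pos: [545.9, 166.1, 150.6]
ee_rot: [-0.001, 1.0, -0.002, 0.001]
wrist_force: [0.2, 0.3, 0.1]
width: 15.0
finger_force: 29.9
```

Run:
```python
from h import *
s,im,d,c=cam("wrist");pickle.dump((s,im,d,c),open("w13.pkl","wb"))
move([545.0,167.6,150],0,s);print(s['width'],s['wrist_force'])
print(rings(s,im,c,[(545,203),(545.2,167.2),(545.3,130.9)],66,r=16))
# rod axis: columns of rod between tube ring and handle, by row gradient
u,v=proj(c,s["eef_pos"]+[0,0,-67.4],s);print(u,v)
for z in(-60,-50,-40):
    u,v=proj(c,s["eef_pos"]+[0,0,z],s);row=im[int(v),int(u)-14:int(u)+15,1].astype(int);print(z,round(u,1),int(u)-14,row.tolist())
u,v=proj(c,s["eef_pos"]+[0,0,-67.4],s);print(im[int(v)-12:int(v)+8,int(u),1].tolist())
```

```text
pos [545.9 166.1 150.6] toolx heading -0.19 tilt [ 0.0026  0.0011 -1.    ] shift mm [-0.9 -1.5  0.6]
rotvec deg [-0.06 -0.15 -0.19]
15.045333449054858 [0.15508516 0.29205297 0.09191763]
[array([545.53, 203.18]), array([545.64, 166.84]), array([545.59, 130.27])]
257.2673648341447 203.4850413068929
-60 257.2 243 [132, 134, 132, 129, 134, 137, 168, 193, 176, 113, 83, 90, 95, 96, 95, 96, 92, 93, 131, 196, 208, 170, 134, 122, 124, 118, 97, 87, 86]
-50 257.2 243 [95, 97, 94, 89, 96, 95, 96, 95, 90, 83, 90, 93, 98, 97, 94, 95, 97, 93, 90, 88, 97, 97, 96, 96, 94, 94, 93, 96, 97]
-40 257.1 243 [94, 94, 95, 93, 95, 96, 94, 95, 89, 86, 92, 95, 94, 98, 101, 97, 94, 94, 90, 84, 90, 94, 96, 96, 94, 97, 97, 93, 97]
[96, 62, 65, 67, 67, 70, 62, 62, 61, 66, 79, 98, 96, 96, 98, 95, 97, 97, 99, 94]
```

step_arm:
  steps:
    - [[-0.0005,-0.0005,0.0,0,0,0,0],[-0.0005,-0.0005,0.01,0,0,0,0],[-0.0005,-0.0005,0.018,0,0,0,0],[-0.0005,-0.0005,0.024,0,0,0,0],[-0.0005,-0.0005,0.032,0,0,0,0],[-0.0005,-0.0005,0.032,0,0,0,0]]

```text
t: 42.28
eef_pos: [544.1, 166.2, 116.2]
ee_rot: [0.0, 1.0, -0.001, -0.0]
wrist_force: [0.3, -0.5, -0.9]
width: 15.0
finger_force: 29.9
```

```bash
python3 -c "
from h import *
move([545.2,167.6,78],0);s=bot.get_state();print(s['width'],s['finger_force'],s['wrist_force'],s['ft_torque'])"
```

```text
pos [544.1 166.2 116.2] toolx heading -0.17 tilt [-9.e-04 -4.e-04 -1.e+00] shift mm [ 1.1 -1.4 38.2]
rotvec deg [ 0.02  0.05 -0.17]
15.02383119607638 29.857579534873366 [ 0.29006403 -0.53849484 -0.87677036] [ 0.04004496 -0.17002188 -0.07479011]
```

In the mouth with no force. I push home, release and lift.

step_arm:
  steps:
    - [[0.001,-0.001,0.01,0,0,0,0],[0.001,-0.001,0.02,0,0,0,0],[0.001,-0.001,0.03,0,0,0,0],[0.001,-0.001,0.036,0,0,0,0],[0.001,-0.001,0.039,0,0,0,0],[0.001,-0.001,0.039,0,0,0,0],[0.001,-0.001,0.039,0,0,0,0]]

```text
t: 43.15
eef_pos: [545.2, 167.3, 79.1]
ee_rot: [-0.0, 1.0, -0.002, -0.0]
wrist_force: [-4.4, -1.5, 11.7]
width: 15.1
finger_force: 29.8
```

step_arm:
  steps:
    - [[0,0,0,0,0,0,0.03],[0,0,0,0,0,0,0.03],[0,0,0,0,0,0,0.03],[0,0,-0.05,0,0,0,0.035],[0,0,-0.11,0,0,0,0.04],[0,0,-0.16,0,0,0,0.04],[0,0,-0.16,0,0,0,0.04],[0,0,-0.16,0,0,0,0.04]]

```text
t: 44.15
eef_pos: [544.8, 167.1, 237.2]
ee_rot: [0.0, 1.0, -0.001, -0.001]
wrist_force: [-0.4, 0.1, -1.1]
width: 40.1
finger_force: 0.0
```

```bash
cat >> h.py <<'E'
def cloud(s,d,c,step=1):
    T=tw(s)@c["tool_from_camera"];v,u=np.mgrid[0:384:step,0:512:step];K=c["mtx"]
    x,y=(u-K[0,2])/K[0,0],(v-K[1,2])/K[1,1];r=np.hypot(x,y)+1e-12
    z=d[::step,::step];k=np.tan(r)/r*z
    P=np.stack([x*k,y*k,z],-1)@T[:3,:3].T+T[:3,3];P[z<=0]=np.nan;return P
def inbox(P,lo,hi): return P[np.all((P>lo)&(P<hi),axis=-1)]
E
python3 - <<'E'
from h import *
s,im,d,c=cam("wrist")
P=cloud(s,d,c)
for y in(95.5,167.5):
    q=inbox(P,[530,y-15,98],[560,y+15,115]);print(len(q),q.mean(0).round(1),np.percentile(q[:,2],[5,50,95]).round(1))
move([398.4,262.4,200],0,s);print(s['wrist_force'])
# block from top camera now
s,im,d,c=cam("top");g=im.min(2)
m=np.zeros_like(g);m[215:300,120:175]=g[215:300,120:175]>90
for q in cv2.findContours(m,0,2)[0]:
    if cv2.contourArea(q)>40:
        r=cv2.minAreaRect(q);P=np.array([plane(c,*p,30)[:2] for p in cv2.boxPoints(r)]);e=[P[1]-P[0],P[2]-P[1]]
        print(cv2.contourArea(q),P.mean(0).round(1),[(np.linalg.norm(x).round(1),np.degrees(np.arctan2(x[1],x[0])).round(1)) for x in e])
E
```

```text
236 [546.5  96.1 105.9] [ 99.7 106.9 108.2]
239 [545.4 166.4 106. ] [100.4 106.8 108.1]
pos [544.8 167.1 237.2] toolx heading -0.17 tilt [-1.2e-03 -4.0e-04 -1.0e+00] shift mm [-146.6  -94.9   37.3]
rotvec deg [ 0.02  0.07 -0.17]
[-0.4032258   0.05498361 -1.14775354]
43.0 [513.3 192.5] [(np.float64(18.1), np.float64(-89.2)), (np.float64(30.0), np.float64(-178.3))]
3429.0 [402.6 273. ] [(np.float64(136.1), np.float64(-83.2)), (np.float64(262.9), np.float64(-172.1))]
```

step_arm:
  steps:
    - [[-0.04,-0.025,0,0,0,-8,0.05],[-0.08,-0.05,0,0,0,-16,0.05],[-0.12,-0.075,0,0,0,-25,0.05],[-0.146,-0.095,0.02,0,0,-25,0.05],[-0.146,-0.095,0.02,0,0,-25,0.05],[-0.146,-0.095,0.02,0,0,-25,0.05],[-0.146,-0.095,0.02,0,0,-25,0.05]]

```text
t: 45.12
eef_pos: [400.7, 262.0, 218.1]
ee_rot: [0.0, 0.977, 0.214, 0.0]
wrist_force: [0.3, -0.3, -0.4]
width: 49.9
finger_force: 0.0
```

Run:
```python
from h import *
s,im,d,c=cam("wrist")
P=cloud(s,d,c)
q=inbox(P,[320,190,25],[490,340,37]);print(len(q))
q=q[np.abs(q[:,2]-np.median(q[:,2]))<4]
r=cv2.minAreaRect(q[:,:2].astype(np.float32));b=cv2.boxPoints(r);e=[b[1]-b[0],b[2]-b[1]]
print(np.median(q,axis=0).round(1),q.mean(0).round(1),r,[(np.linalg.norm(x).round(1),np.degrees(np.arctan2(x[1],x[0])).round(1)) for x in e])
move([*r[0],27],25,s);print(s['joints'].round(2))
```

```text
1113
[426.8 217.4  33. ] [426.2 217.6  33. ] ((425.415283203125, 216.56344604492188), (60.942935943603516, 25.794347763061523), 23.767147064208984) [(np.float32(25.8), np.float32(-66.2)), (np.float32(60.9), np.float32(23.8))]
pos [400.7 262.  218.1] toolx heading 24.71 tilt [ 4.e-04 -2.e-04 -1.e+00] shift mm [  3.4  51.5 191.1]
rotvec deg [ 0.02 -0.01 -0.29]
[-0.62  0.28 -0.07  2.    0.02  0.87 -1.84]
```

The block has been knocked to (426,217). I'll grip it 13 mm off-centre so the gripper body clears the box front.

step_arm:
  steps:
    - [[-0.005,0.025,0,0,0,1,0.045],[-0.0095,0.051,0.04,0,0,1,0.045],[-0.0095,0.051,0.09,0,0,1,0.045],[-0.0095,0.051,0.13,0,0,1,0.045],[-0.0095,0.051,0.14,0,0,1,0.045],[-0.0095,0.051,0.14,0,0,1,0.045]]

```text
t: 45.92
eef_pos: [412.9, 212.4, 78.4]
ee_rot: [0.0, 0.979, 0.206, 0.0]
wrist_force: [0.5, 0.3, 0.3]
width: 45.2
finger_force: 0.0
```

Run:
```python
from h import *
s,im,d,c=cam("wrist")
P=cloud(s,d,c)
q=inbox(P,[320,150,25],[490,340,37]);print(len(q))
q=q[np.abs(q[:,2]-np.median(q[:,2]))<4]
r=cv2.minAreaRect(q[:,:2].astype(np.float32));print(r)
move([r[0][0]-11.9,r[0][1]-5.2,8],24,s)
w=inbox(P,[470,100,60],[520,200,118]);print("box front min x",np.percentile(w[:,0],[1,5,50]) if len(w) else None)
```

```text
3024
((425.6087341308594, 216.6264190673828), (59.7684440612793, 24.842987060546875), 22.76956558227539)
pos [412.9 212.4  78.4] toolx heading 23.8 tilt [ 0.e+00 -1.e-04 -1.e+00] shift mm [ 0.3  1.2 70.4]
rotvec deg [ 0.01  0.   -0.2 ]
box front min x [495.50401453 495.67471439 507.26435253]
```

step_arm:
  steps:
    - [[0,0.001,0.03,0,0,0,0.045],[0,0.001,0.05,0,0,0,0.045],[0,0.001,0.064,0,0,0,0.045],[0,0.001,0.07,0,0,0,0.045],[0,0.001,0.07,0,0,0,0.045]]

```text
t: 46.6
eef_pos: [413.2, 211.8, 8.4]
ee_rot: [-0.0, 0.978, 0.207, 0.0]
wrist_force: [0.0, 0.0, -0.1]
width: 45.1
finger_force: 0.0
```

step_arm:
  steps:
    - [[0,0,0,0,0,0,0.03],[0,0,0,0,0,0,0.0],[0,0,0,0,0,0,0.0],[0,0,0,0,0,0,0.0],[0,0,0,0,0,0,0.0],[0,0,0,0,0,0,0.0]]

```text
t: 47.35
eef_pos: [413.1, 211.8, 8.5]
ee_rot: [-0.0, 0.978, 0.206, 0.0]
wrist_force: [-1.3, -0.1, 5.9]
width: 24.6
finger_force: 30.0
```

step_arm:
  steps:
    - [[0,0,-0.03,0,0,0,0],[0,0,-0.08,0,0,0,0],[0,0,-0.14,0,0,0,0],[0,0,-0.2,0,0,0,0],[0,0,-0.2,0,0,0,0],[0,0,-0.2,0,0,0,0],[0,0,-0.2,0,0,0,0]]

```text
t: 48.22
eef_pos: [411.5, 210.7, 206.0]
ee_rot: [0.001, 0.978, 0.206, -0.002]
wrist_force: [-0.5, -0.0, -2.6]
width: 24.8
finger_force: 30.0
```

Run:
```python
from h import *
s,im,d,c=cam("wrist");P=cloud(s,d,c);M=rot(s).as_matrix()
L=(P-s["eef_pos"])@M
q=inbox(L,[-40,-14,-40],[70,14,30]);print(len(q));
h=inbox(L,[-40,-11,-40],[70,11,20]);print("tool-frame extents",h.min(0).round(1),h.max(0).round(1))
A=np.c_[h[:,0],np.ones(len(h))];print("top z slope",np.linalg.lstsq(A,h[:,2],rcond=None)[0])
move([632,148,200],0,s);print(s['width'],s['finger_force'],s['wrist_force'],s['joints'].round(2))
```

```text
6882
tool-frame extents [-14.5 -11.  -26.3] [43.7 11.   7.1]
top z slope [  0.13539426 -25.46561709]
pos [411.5 210.7 206. ] toolx heading 23.83 tilt [-0.0037 -0.0023 -1.    ] shift mm [176.4 146.5   5.3]
rotvec deg [ 0.08  0.24 23.83]
24.753597707406115 29.99655084684491 [-0.51723697 -0.00452731 -2.55789796] [-0.54  0.27 -0.04  2.04  0.01  0.84 -1.74]
```

step_arm:
  steps:
    - [[0.03,0.026,0,0,0,4,0],[0.06,0.052,0,0,0,8,0],[0.09,0.08,0,0,0,14,0],[0.12,0.105,0,0,0,20,0],[0.15,0.13,0,0,0,24,0],[0.1607,0.141,0,0,0,24,0],[0.1607,0.141,0,0,0,24,0],[0.1607,0.141,0,0,0,24,0]]

```text
t: 49.28
eef_pos: [615.2, 148.4, 207.4]
ee_rot: [-0.0, 1.0, -0.001, -0.001]
wrist_force: [-0.0, 0.3, -2.6]
width: 24.3
finger_force: 30.0
```

Run:
```python
from h import *
s,im,d,c=cam("wrist");P=cloud(s,d,c);M=rot(s).as_matrix()
L=(P-s["eef_pos"])@M
h=inbox(L,[2,-9,-35],[36,9,-12]);print("top z slope",np.polyfit(h[:,0],h[:,2],1),len(h), np.polyfit(h[:,1],h[:,2],1))
h=inbox(L,[-20,-11,-40],[70,11,0]);print("x ext",h[:,0].min(),h[:,0].max())
w=inbox(P,[590,75,50],[680,225,80]);print("shelf",len(w),np.percentile(w,[1,50,99],axis=0).round(1))
move([617,148,72.5],0,s);print(s['width'],s['wrist_force'])
```

```text
top z slope [ 3.66123718e-03 -2.44643553e+01] 2563 [-3.67051084e-03 -2.43916069e+01]
x ext -14.806738326769734 44.1780315447836
shelf 9441 [[590.9  76.2  57.9]
 [636.5 152.7  67.1]
 [675.8 223.6  72. ]]
pos [615.2 148.4 207.4] toolx heading -0.07 tilt [-2.2e-03  3.0e-04 -1.0e+00] shift mm [  2.1   0.4 134.9]
rotvec deg [-0.02  0.12 -0.07]
24.262684810448796 [-4.53756595e-04  3.16776838e-01 -2.55329754e+00]
```

step_arm:
  steps:
    - [[0.001,0,0.05,0,0,0,0],[0.001,0,0.09,0,0,0,0],[0.001,0,0.115,0,0,0,0],[0.001,0,0.127,0,0,0,0],[0.001,0,0.132,0,0,0,0],[0.001,0,0.132,0,0,0,0],[0.001,0,0.132,0,0,0,0]]

```text
t: 50.2
eef_pos: [618.6, 147.7, 77.1]
ee_rot: [-0.0, 1.0, -0.001, 0.001]
wrist_force: [-1.2, 0.2, -2.2]
width: 25.4
finger_force: 30.0
```

```bash
python3 -c "
from h import *
move([616.5,148,74.5],0);s=bot.get_state();print(s['width'],s['finger_force'],s['wrist_force'],s['ft_torque'])"
```

```text
pos [618.6 147.7  77.1] toolx heading -0.17 tilt [ 1.7e-03  5.0e-04 -1.0e+00] shift mm [-2.1 -0.3  2.6]
rotvec deg [-0.03 -0.1  -0.17]
25.35365766681434 29.996464499272406 [-1.23714576  0.19791066 -2.21985286] [0.05193146 0.04168241 0.04842374]
```

step_arm:
  steps:
    - [[-0.002,0,0.001,0,0,0,0],[-0.002,0,0.0025,0,0,0,0],[-0.002,0,0.0025,0,0,0,0],[-0.002,0,0.0025,0,0,0,0.045],[-0.002,0,0.0025,0,0,0,0.045],[-0.002,0,0.0025,0,0,0,0.045],[-0.002,0,-0.05,0,0,0,0.045],[-0.002,0,-0.1,0,0,0,0.045]]

```text
t: 51.2
eef_pos: [615.6, 147.4, 176.9]
ee_rot: [0.0, 1.0, -0.001, -0.0]
wrist_force: [1.4, -0.1, 0.2]
width: 44.9
finger_force: 0.0
```

step_arm:
  steps:
    - [[0,0,-0.04,0,0,0,0.045],[-0.03,0,-0.06,0,0,0,0.045],[-0.06,0,-0.06,0,0,0,0.045],[-0.06,0,-0.06,0,0,0,0.045],[-0.06,0,-0.06,0,0,0,0.045]]

```text
t: 51.82
eef_pos: [556.5, 147.6, 236.1]
ee_rot: [-0.0, 1.0, -0.002, 0.0]
wrist_force: [0.5, 0.9, -0.8]
width: 44.7
finger_force: 0.0
```

Run:
```python
from h import *
s,im,d,c=cam("wrist");P=cloud(s,d,c)
q=inbox(P,[590,90,90],[680,220,104]);r=cv2.minAreaRect(q[:,:2].astype(np.float32));print("block",len(q),r,np.percentile(q[:,2],[5,50,95]).round(1))
print(np.polyfit(q[:,0],q[:,2],1),np.polyfit(q[:,1],q[:,2],1))
for y in(95.5,167.5):
    q=inbox(P,[530,y-15,98],[560,y+15,115]);print(len(q),q.mean(0).round(1),np.percentile(q[:,2],[5,50,95]).round(1))
q=inbox(P,[540,280,140],[640,330,156]);print("handle",len(q),np.percentile(q,[2,50,98],axis=0).round(1) if len(q) else 0)
move([585.4,307.9,200],0,s)
```

```text
block 1861 ((635.4970703125, 154.42877197265625), (71.3573989868164, 128.42562866210938), 0.2746369242668152) [ 95.7  98.9 100.5]
[-2.18517452e-02  1.12539856e+02] [-1.38586693e-02  1.00720770e+02]
219 [546.9  96.  106.1] [100.2 107.  108.2]
239 [545.5 166.3 106. ] [ 99.8 106.9 108.1]
handle 1050 [[553.  300.2 140.6]
 [586.6 303.3 148.6]
 [618.8 311.6 150.4]]
pos [556.5 147.6 236.1] toolx heading -0.18 tilt [ 8.e-04  0.e+00 -1.e+00] shift mm [  28.3 -160.4   36.2]
rotvec deg [-0.   -0.04 -0.18]
```

Block flat on the shelf, both pins home. Closing the cover.

step_arm:
  steps:
    - [[0.01,-0.05,0,0,0,0,0.045],[0.02,-0.1,0,0,0,0,0.045],[0.029,-0.145,0,0,0,0,0.045],[0.029,-0.16,0,0,0,0,0.045],[0.029,-0.16,0.03,0,0,0,0.045],[0.029,-0.16,0.07,0,0,0,0.045],[0.029,-0.16,0.1,0,0,0,0.045],[0.029,-0.16,0.11,0,0,0,0.045]]

```text
t: 52.88
eef_pos: [584.7, 305.8, 123.8]
ee_rot: [0.001, 1.0, -0.002, -0.001]
wrist_force: [0.0, -0.1, 0.6]
width: 45.3
finger_force: 0.0
```

step_arm:
  steps:
    - [[0,0,0,0,0,0,0.02],[0,0,0,0,0,0,0.0],[0,0,0,0,0,0,0.0],[0,0,0,0,0,0,0.0],[0,0,0,0,0,0,0.0],[0,0,0,0,0,0,0.0]]

```text
t: 53.62
eef_pos: [585.9, 307.9, 127.1]
ee_rot: [-0.0, 1.0, -0.001, 0.001]
wrist_force: [-1.1, -0.2, 5.9]
width: 11.7
finger_force: 30.0
```

step_arm:
  steps:
    - [[0,0.02,0,0,0,0,0],[0,0.045,0,0,0,0,0],[0,0.07,0,0,0,0,0],[0,0.095,0,0,0,0,0],[0,0.12,0,0,0,0,0],[0,0.14,0,0,0,0,0],[0,0.155,0,0,0,0,0],[0,0.157,0,0,0,0,0]]

```text
t: 54.62
eef_pos: [586.5, 152.8, 127.0]
ee_rot: [-0.002, 1.0, -0.001, 0.002]
wrist_force: [5.4, 10.2, 1.7]
width: 11.7
finger_force: 30.0
```

step_arm:
  steps:
    - [[0,0.0,0,0,0,0,0],[0,0.0,0,0,0,0,0],[0,0.0,0,0,0,0,0]]

```text
t: 55.0
eef_pos: [586.5, 152.9, 127.0]
ee_rot: [-0.002, 1.0, -0.001, 0.002]
wrist_force: [5.6, 8.6, 3.0]
width: 12.0
finger_force: 30.0
```

```bash
python3 -c "
from h import *
move([586.5,-9.7,190],-36);s=bot.get_state();print(s['width'],s['finger_force'],s['wrist_force'],s['joints'].round(2))"
```

```text
pos [586.5 152.9 127. ] toolx heading -0.1 tilt [ 0.0043  0.0039 -1.    ] shift mm [  0.5 162.3 -63.6]
rotvec deg [-0.29 -0.17 35.9 ]
11.963682314824306 30.00338771380484 [5.59365705 8.56690661 3.0494372 ] [-0.38  0.6   0.07  1.75 -0.06  0.79 -1.85]
```

step_arm:
  steps:
    - [[0,-0.001,0,0,0,0,0.03],[0,-0.001,0,0,0,0,0.04],[0,-0.001,0,0,0,0,0.04],[0,-0.001,-0.05,0,0,0,0.04],[0,-0.001,-0.08,0,0,-10,0.04],[0,0.03,-0.08,0,0,-20,0.05],[0,0.07,-0.08,0,0,-30,0.05],[0,0.11,-0.08,0,0,-40,0.05]]

```text
t: 56.0
eef_pos: [583.9, 39.0, 205.8]
ee_rot: [0.0, 0.939, 0.343, -0.001]
wrist_force: [0.8, 0.0, -0.3]
width: 49.9
finger_force: 0.0
```

step_arm:
  steps:
    - [[0,0,0,0,0,-10,0.05],[0,0,0,0,0,-20,0.05],[0,0,0,0,0,-30,0.05],[0,0,0,0,0,-40,0.05],[0,0,0,0,0,-50,0.05],[0,0,0,0,0,-60,0.05],[0,0,0,0,0,-70,0.05],[0,0,0,0,0,-80,0.05]]

```text
t: 57.0
eef_pos: [584.0, 40.0, 205.6]
ee_rot: [-0.0, 0.499, 0.867, -0.001]
wrist_force: [0.2, -1.1, -0.6]
width: 49.8
finger_force: 0.0
```

```bash
python3 -c "
from h import *
move([586.5,-9.7,187],144);s=bot.get_state();print(s['width'],s['finger_force'],s['wrist_force'],s['joints'].round(2))"
```

```text
pos [584.   40.  205.6] toolx heading 120.13 tilt [-1.2e-03 -7.0e-04 -1.0e+00] shift mm [-44.2 -22.7  18.7]
rotvec deg [-8.000e-02 -2.000e-02 -2.387e+01]
49.84649049098238 0.0 [ 0.1687756  -1.13203926 -0.62130211] [ 0.13  0.49 -0.37  1.73  0.21  0.96  0.2 ]
```

step_arm:
  steps:
    - [[-0.022,-0.011,0,0,0,-10,0.05],[-0.044,-0.0225,0.01,0,0,-20,0.05],[-0.044,-0.0225,0.018,0,0,-24,0.05],[-0.044,-0.0225,0.018,0,0,-24,0.05],[-0.044,-0.0225,0.018,0,0,-24,0.05]]

```text
t: 57.62
eef_pos: [586.8, -8.5, 188.2]
ee_rot: [-0.0, 0.311, 0.95, 0.0]
wrist_force: [0.2, 0.5, -0.1]
width: 50.3
finger_force: 0.0
```

Run:
```python
from h import *
s,im,d,c=cam("wrist");P=cloud(s,d,c)
move([586.5,-9.7,133],144,s)
q=inbox(P,[550,-50,150],[625,30,162]);r=cv2.minAreaRect(q[:,:2].astype(np.float32));b=cv2.boxPoints(r);e=[b[1]-b[0],b[2]-b[1]]
print(r[0],[(np.linalg.norm(x).round(1),np.degrees(np.arctan2(x[1],x[0])).round(1)) for x in e])
q=inbox(P,[540,120,140],[640,190,156]);print("handle",np.median(q,axis=0).round(1))
```

```text
pos [586.8  -8.5 188.2] toolx heading 143.78 tilt [-1.e-04  1.e-04 -1.e+00] shift mm [-0.5 -1.2 55.2]
rotvec deg [-0.   -0.01 -0.22]
(585.68212890625, -10.553316116333008) [(np.float32(50.8), np.float32(-35.8)), (np.float32(13.8), np.float32(54.2))]
handle [582.4 148.8 148.5]
```

step_arm:
  steps:
    - [[-0.0005,-0.001,0.03,0,0,0,0.03],[-0.0005,-0.001,0.054,0,0,0,0.03],[-0.0005,-0.001,0.054,0,0,0,0.0],[-0.0005,-0.001,0.054,0,0,0,0.0],[-0.0005,-0.001,0.054,0,0,0,0.0],[-0.0005,-0.001,0.054,0,0,10,0.0],[-0.0005,-0.001,0.054,0,0,20,0.0],[-0.0005,-0.001,0.054,0,0,30,0.0]]

```text
t: 58.68
eef_pos: [586.5, -10.1, 134.7]
ee_rot: [0.0, 0.548, 0.836, -0.0]
wrist_force: [-2.2, -0.8, -1.4]
width: 13.3
finger_force: 30.0
```

step_arm:
  steps:
    - [[0,0,0,0,0,10,0.0],[0,0,0,0,0,20,0.0],[0,0,0,0,0,30,0.0],[0,0,0,0,0,40,0.0],[0,0,0,0,0,50,0.0],[0,0,0,0,0,60,0.0],[0,0,0,0,0,60,0.0],[0,0,0,0,0,60,0.0]]

```text
t: 59.68
eef_pos: [586.5, -10.1, 134.6]
ee_rot: [0.0, 0.891, 0.454, -0.0]
wrist_force: [-5.6, -2.1, 4.9]
width: 14.1
finger_force: 30.0
```

step_arm:
  steps:
    - [[0,0,0,0,0,0,0.04],[0,0,0,0,0,0,0.04],[0,0,0,0,0,0,0.04],[0,0,-0.04,0,0,0,0.04],[0,0,-0.08,0,0,0,0.04],[0,0,-0.12,0,0,0,0.04],[0,0,-0.12,0,0,0,0.04],[0,0,-0.12,0,0,0,0.04]]

```text
t: 60.68
eef_pos: [586.3, -9.8, 253.4]
ee_rot: [-0.0, 0.892, 0.453, -0.0]
wrist_force: [-0.1, 0.4, -0.7]
width: 39.7
finger_force: 0.0
```

Run:
```python
from h import *
s,im,d,c=cam("wrist");P=cloud(s,d,c)
move([586.5,-9.7,133],54,s)
m=np.all((P>[550,-50,150])&(P<[625,30,162]),axis=-1);q=P[m];r=cv2.minAreaRect(q[:,:2].astype(np.float32));b=cv2.boxPoints(r);e=[b[1]-b[0],b[2]-b[1]]
print(r[0],[(np.linalg.norm(x).round(1),np.degrees(np.arctan2(x[1],x[0])).round(1)) for x in e])
w=P[m&(im.min(2)>150)];v=w.mean(0)[:2]-np.array(r[0]);print("pointer heading",np.degrees(np.arctan2(v[1],v[0])),len(w))
print("cover left-edge/seam check: pts over well", [round(float(np.nanmedian(inbox(P,[540,y-2,50],[560,y+2,125])[:,2])),1) for y in(75,80,90)])
```

```text
pos [586.3  -9.8 253.4] toolx heading 53.85 tilt [-8.e-04  0.e+00 -1.e+00] shift mm [  0.2   0.2 120.4]
rotvec deg [-0.04  0.02 -0.15]
(586.5220336914062, -10.393726348876953) [(np.float32(13.3), np.float32(-35.8)), (np.float32(50.8), np.float32(54.2))]
pointer heading -123.96436607771129 114
cover left-edge/seam check: pts over well [117.6, 117.4, 117.4]
```

```bash
python3 -c "
from bench import bot
print(bot.sign_off())"
```

```text
the job is handed in; nothing more can be done
None
```

The box was opened with the combination, both pins present were pushed fully down and the block laid flat, the cover is shut and the dial is locked about 2.5 marks clockwise of 6; handed in at about 61 s, though I viewed 15 pictures against the limit of 14.

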